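# Refit the drip-tray grid and stand the bottle on it

### The job

Put the drip tray back together: hook the back edge of the loose draining grid under the folded lip of the steel tray, then swing its front down until the grid lies fully home on the tray's steps. Then stand the empty amber bottle upright on the seated grid so that it can drip dry. Lower both under control rather than dropping them, don't tip the bottle over, and leave the other things on the shelf where they are.

Things in the scene. Friction and masses are not known exactly. Their poses are not given: they have to be found in the camera images.
- tray: Stainless steel drip tray, fixed to the shelf, outside 205 x 131 mm. Origin: centre of its underside, at shelf height. x points to the back end (with the lip), y left, z up. Inside 200 mm long (walls at x = -100 and +100 mm) and 126 mm wide. Front and side walls end at z = 27 mm, with a rolled rim to z = 29 mm. The grid is 8 mm too long to be laid in flat past the lip.
- tray_lip (a point): Middle of the lip's free edge, on its underside; axes as the tray's. The folded lip runs along the whole back end, 14 mm inward from the back wall's inner face (tray x = +86 to +100 mm), underside at z = 30 mm, top at 32.5 mm. Below it is a slot 14 mm high (over the steps) and 14 mm deep for the grid's back edge.
- tray_seat (a point): Centre of the tray at the height of the steps that carry the grid (z = 16 mm over the shelf); axes as the tray's. The steps are 12 mm wide, one along each long side, the whole length of the tray. When home, the grid's underside lies at this height, its axes along the tray's, with 6 mm of play in all lengthways and 6 mm across.
- grid_center (a point): Draining grid, loose, about 0.4 kg: steel frame with cross bars, 194 (x) x 120 (y) x 6 mm (z), lying flat on the shelf at the start. The point is its centre, half-way up (3 mm over its underside). x points to the back edge (the plain edge farther from the lift tab; it goes under the lip), z up out of the top face.
- grid_tab (a point): Where to grip the grid: its upright grey plastic lift tab, a flat blade 10 mm thick (along grid x), 40 mm wide (along y), from the grid's top (6 mm over the underside) up to 43 mm over the underside. The point is at x = -35 mm, y = 0 from the grid's centre, 30 mm over the underside; axes as the grid's. The bottle has room between tab and lip.
- grid_back (a point): Middle of the grid's back edge (the one that goes under the lip), half-way up its 6 mm; axes as the grid's.
- grid_front (a point): Middle of the grid's front edge, half-way up; axes as the grid's.
- bottle_center (a point): Empty open amber glass bottle, round, standing on the shelf, 149 mm tall, about 0.17 kg; body 60 mm in diameter up to 86 mm, shoulder to 108 mm, then a straight neck 26 mm in diameter with a mouth bead of 28 mm. The point is on its axis, half-way up (74.5 mm over its foot); z up. On the seated grid its foot is 22 mm over the shelf. Not the short jar with a lid.
- grid: The draining grid itself: origin at the centre of its underside, axes as at grid_center.
- bottle: The amber bottle itself: origin at the centre of its foot.
- canister: Bystander, leave it: white screw-top canister, 108 mm in diameter, 190 mm tall. Origin: centre of its foot.
- scoop: Bystander, leave it: round yellow scoop, bowl 64 mm across and 34 mm high, handle towards its -x to 111 mm from the origin (centre of the bowl's foot).
- stopper: Bystander, leave it: grey drain stopper, 52 mm across, 34 mm high with its pull ring. Origin: centre of its underside.
- jar: Bystander, leave it: short amber jar with white lid, 71 mm across, 66 mm high. Origin: centre of its foot.
- nailbrush: Bystander, leave it: wooden nail brush 95 x 42 x 36 mm. Origin: centre of its underside.
- beaker: Bystander, leave it: white beaker, 72 mm across, 95 mm high. Origin: centre of its foot.
Things that resemble listed ones, but are neither listed nor needed, are in the scene too. Leave any blue or yellow look-alike of the bottle alone.

How it is judged (in metres and radians):
On the way:
1. the grid lies home in the tray, its back edge under the lip and its front down on the steps (angle between the z axis of grid and the z axis of tray, either way round below 0.035 rad and angle between the x axis of grid and the x axis of tray, either way round below 0.06 rad and z of grid_back in the frame of tray between 0.016 and 0.0215 m and z of grid_front in the frame of tray between 0.016 and 0.0215 m and x of grid_back in the frame of tray between 0.09 and 0.102 m and y of grid_center in the frame of tray between -0.006 and 0.006 m), for 0.2 s.
At the end, for the whole second after the job is handed in: The grid lies home on the tray's steps (flat within 2 degrees, both edges at most 2.5 mm high, back edge at least 4 mm under the lip) and the amber bottle stands upright (within 4.5 degrees) on the grid, its axis at most 75 mm lengthways and 45 mm sideways of the grid's centre, both at rest (all of step 1 and angle between bottle's own z axis and vertical below 0.08 rad and x of bottle_center in the frame of grid_center between -0.075 and 0.075 m and y of bottle_center in the frame of grid_center between -0.045 and 0.045 m and z of bottle_center in the frame of grid_center between 0.074 and 0.081 m and linear speed of each of grid, bottle below 0.02 m/s); the robot touches nothing.
It fails at once if the bottle is tipped over (angle between bottle's own z axis and vertical above 0.6 rad).
It fails at once if the grid is dropped (linear speed of grid above 0.6 m/s and contact force between the fingers and grid below 0.05 N).
It fails at once if the bottle is dropped (linear speed of bottle above 0.6 m/s and contact force between the fingers and bottle below 0.05 N).
It fails at once if another thing on the shelf is shifted by more than 25 mm (distance of any of canister, scoop, stopper, jar, nailbrush, beaker from where it was at the start of the episode above 0.025 m).
It also fails if it takes over 59 s, if anything falls off the work surface, if the arm or the gripper's body presses on something with over 40 N, if the wrist force passes 120 N, or if a joint passes its speed limit or range.

### The arm

A 7-joint arm with a two-finger parallel gripper is mounted at the origin on the work surface. World frame = base frame: x ahead of the robot, y to its left, z up, the work surface at z = 0. Lengths are in mm, angles in rad, forces in N, time in s.
With the tool pointing down it reaches from about 400 to 875 mm from the base axis. Payload 4.4 kg.
Tool frame: the origin (TCP) lies between the finger pads; the fingertips stand 11 mm ahead of it and the grasp point (between the pads) lies 8 mm behind it; y points along the fingers, x is the direction in which the jaws open and shut, and the axes are right-handed (so a half turn about y gives the same grasp; the last joint's range is limited). The gripper opens to 85 mm and grips with 20 to 120 N. Pads are 22 mm wide; open, the fingers measure 114 mm over their backs; the gripper's body (76 mm by 85 mm) begins 54 mm behind the grasp point. The pads swing forward as they close: fully open they stand 13 mm farther back than shut.
Start: joints at [-1.28, 0.628, 0.038, 1.517, -0.027, 0.996, -0.02], TCP at [227.008, 609.085, 242.313] pointing down, gripper open.
Joint ranges: [-3.06, 3.06], [-0.37, 2.12], [-1.25, 1.32], [0.18, 2.47], [-1.1, 4.24], [0.23, 1.98], [-2.94, 2.94]. Speed limits (rad/s): [2.57, 2.57, 3.14, 3.14, 3.14, 3.14, 3.14].

### API

Orientations are given as [roll, pitch, yaw] about the fixed x, y, z axes, in that order (R = Rz(yaw) Ry(pitch) Rx(roll)).
In Python, from cell import * gives the robot as it stands.
- The arm moves only by the shell command python3 -m jog 'ROWS'. ROWS is JSON, a list of rows, each an object of numbers: "x", "y", "z": the shift along the tool's x, y, z in mm; "ax", "ay", "az": the turn, a rotation vector about the tool's x, y, z in rad; "grip": the finger opening in mm, from 0 to 85.4. In form: [{"x": .., "y": .., "z": .., "ax": .., "ay": .., "az": .., "grip": ..}, ...]. A call has 1 to 5 rows; each row is the pose to reach, as a shift and turn from the pose commanded when the call began, along the tool's axes at that moment; what a row does not reach only later rows make up. A row lasts 1/10 s, in which the tool goes at most 50 mm and 8.59 degrees, less where a joint would pass 70% of its speed; a pose out of reach is approached as far as the arm can. A call with a gripper value outside its range is refused whole. The fingers move at their own pace and stop on an object; the grip force is fixed at half the most. Time passes only in rows, so rows that repeat a pose let the fingers close. It gives the time, the measured TCP pose, the force and the opening at its end, in the units of the state.
- read_state(): the state, without advancing time (a new reading comes with each control period).
- get_image(name): name is "scene" or "top"; returns a dict with "color" (480x640x3 uint8, red, green, blue), "vfov" (degrees; the focal length in pixels is half the picture's height over the tangent of half this angle, whatever the lens; pixels are square), "cx", "cy" (the principal point, pixels), "k1" (the pictures are not rectified: a ray, as slopes to the right and down, at radius r is drawn at 1 + k1 r^2 times it, then the intrinsics apply), "camera_from_world" (4x4, takes a point from world to camera coordinates). Camera axes: x right, y down, z forward; pixel columns grow to the right and rows downward; lengths in mm; the calibration is good to about 2 mm. A picture is of the moment at which its call begins. There is no depth.
- finish_job(): hands the job in, once; it reports no verdict.
The state is a dict: "clock": time; "qpos": joint angles; "qd": joint speeds; "tau": joint torques, N m; "eef_pos": TCP position; "tool_rot": TCP orientation; "force": force on the tool from outside, world axes, zero at the start; "torque": the same for the moment, N m; "width": finger opening in mm.
Only numpy, scipy, OpenCV 4.12 (cv2) and the standard library are available. Lean on these libraries where they do the work, as an engineer would, in place of code of your own. Each camera call takes 0.05 s, during which the arm holds its last target.

## Working session

There is one attempt and no reset: what is moved stays moved. The work goes in short steps, Python scripts to look and compute and a shell command to move; the robot and the scene stay as the last step left them, time stands still between calls to the robot, and variables do not carry over. Pictures are saved under pics/ and viewed, and the job is handed in when it is done.

```bash
ls -la; mkdir -p pics
python3 - <<'E'
from cell import *
import cv2,json,numpy as np
s=read_state(); print(s)
for n in("scene","top"):
    i=get_image(n); cv2.imwrite(f"pics/{n}0.png",i["color"][...,::-1])
    print(n,{k:(v if k!="color" else 0) for k,v in i.items()})
E
```

```text
total 12
drwxr-xr-x  3 agent agent 4096 Dec  6 09:52 .
drwxr-xr-x 23 root  root  4096 Dec  6 09:52 ..
drwxr-xr-x  2 agent agent 4096 Dec  6 09:52 pics
{'clock': 0.0, 'qpos': array([-1.27980503,  0.62928163,  0.03842425,  1.51837922, -0.02698396,
        0.99632134, -0.01999778]), 'qd': array([-0.00019597, -0.00216281, -0.0004731 , -0.00186087,  0.00044114,
       -0.00045437, -0.00125124]), 'tau': array([ 5.43143724e-04, -5.63402903e+01,  1.22632843e+00, -1.93438715e+01,
        1.10468446e-02,  1.06569700e-02, -8.36107631e-06]), 'eef_pos': array([226.7785613 , 608.50284183, 241.42697012]), 'tool_rot': array([-1.57082113,  0.00187192,  1.21403003]), 'force': array([-0.62154251,  0.01183492, -0.07794167]), 'torque': array([-0.04387588, -0.02043152, -0.04248149]), 'width': 85.65383130400237}
scene {'color': 0, 'vfov': 54.71551735927151, 'cx': 325.1689537818222, 'cy': 237.33440239438258, 'k1': -0.10190456156551753, 'camera_from_world': array([[-7.92750770e-01,  6.09311980e-01,  1.68857202e-02,
         4.50749149e+02],
       [ 4.01334402e-01,  5.42609124e-01, -7.37906523e-01,
        -1.60128020e+02],
       [-4.58777630e-01, -5.78199144e-01, -6.74691660e-01,
         1.66796771e+03],
       [ 0.00000000e+00,  0.00000000e+00,  0.00000000e+00,
         1.00000000e+00]])}
top {'color': 0, 'vfov': 46.43841576281265, 'cx': 320.5027739652909, 'cy': 238.40609327917798, 'k1': 0.006490058388401838, 'camera_from_world': array([[ 2.70375445e-02, -9.99622186e-01,  4.94530098e-03,
        -1.83016585e+00],
       [-9.79423025e-01, -2.74803317e-02, -1.99938416e-01,
         5.27642805e+02],
       [ 1.99998775e-01,  5.62302156e-04, -9.79795986e-01,
         1.28632121e+03],
       [ 0.00000000e+00,  0.00000000e+00,  0.00000000e+00,
         1.00000000e+00]])}
```

View pics/scene0.png

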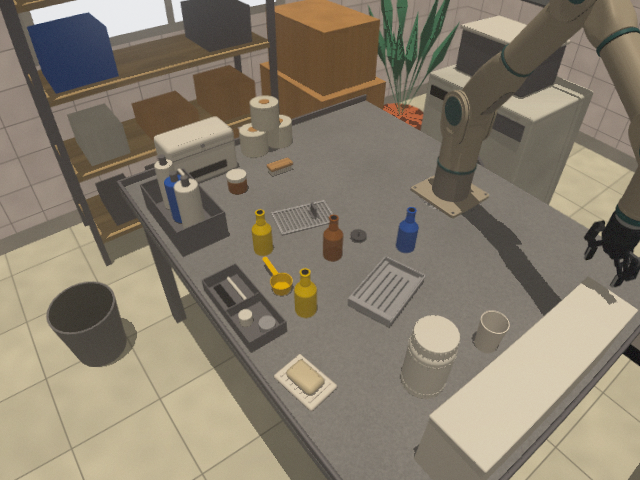

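View pics/top0.png

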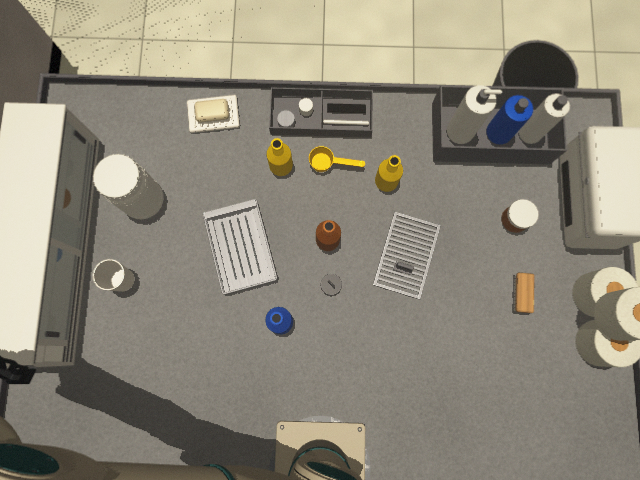

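The top view shows the tray around (240,248), the grid around (407,255) with its tab at (404,267), the amber bottle at (328,235), and the stopper at (331,284). I'll enlarge crops next.

```bash
cat > h.py <<'E'
from cell import *
import cv2,numpy as np
from scipy.spatial.transform import Rotation as Ro
def cam(i):
    f=240/np.tan(np.radians(i["vfov"]/2)); return f,i["cx"],i["cy"],i["k1"],i["camera_from_world"]
def proj(i,P):
    f,cx,cy,k,T=cam(i); P=np.atleast_2d(P); c=P@T[:3,:3].T+T[:3,3]; s=c[:,:2]/c[:,2:]
    r2=(s**2).sum(1,keepdims=True); s=s*(1+k*r2); return s*f+[cx,cy]
def ray(i,uv):
    f,cx,cy,k,T=cam(i); d=(np.array(uv,float)-[cx,cy])/f; s=d.copy()
    for _ in range(20): s=d/(1+k*(s**2).sum())
    R=T[:3,:3]; return -R.T@T[:3,3], R.T@np.array([s[0],s[1],1.])
def onz(i,uv,z):
    o,d=ray(i,uv); return o+d*(z-o[2])/d[2]
def tri(i1,uv1,i2,uv2):
    o1,d1=ray(i1,uv1);o2,d2=ray(i2,uv2)
    t=np.linalg.lstsq(np.c_[d1,-d2],o2-o1,rcond=None)[0]
    a=o1+d1*t[0];b=o2+d2*t[1]; return (a+b)/2,np.linalg.norm(a-b)
def crop(i,name,x0,y0,x1,y1,s):
    c=i["color"][y0:y1,x0:x1,::-1]; c=cv2.resize(c,None,fx=s,fy=s,interpolation=cv2.INTER_CUBIC)
    for x in range((x0+9)//10*10,x1,10):
        cv2.line(c,(int((x-x0+.5)*s),0),(int((x-x0+.5)*s),4 if x%50 else 12),(0,0,255),1)
        if x%20==0: cv2.putText(c,str(x),(int((x-x0+.5)*s),14),0,.35,(0,0,255))
    for y in range((y0+9)//10*10,y1,10):
        cv2.line(c,(0,int((y-y0+.5)*s)),(4,int((y-y0+.5)*s)),(0,0,255),1)
        if y%20==0: cv2.putText(c,str(y),(5,int((y-y0+.5)*s)),0,.35,(0,0,255))
    cv2.imwrite("pics/"+name,c)
E
python3 - <<'E'
from h import *
t=get_image("top");s=get_image("scene")
crop(t,"t1.png",195,190,285,300,5.4)
crop(t,"t2.png",365,205,445,305,6)
crop(s,"s1.png",340,250,435,330,7)
crop(s,"s2.png",260,190,345,265,7)
E
```

```text
(no output)
```

View pics/t1.png

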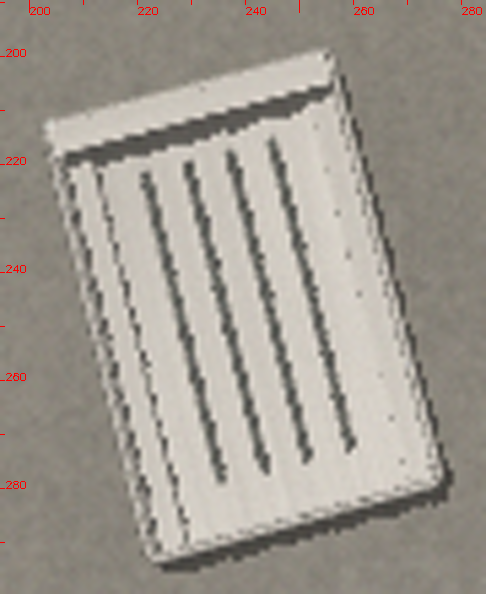

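View pics/t2.png

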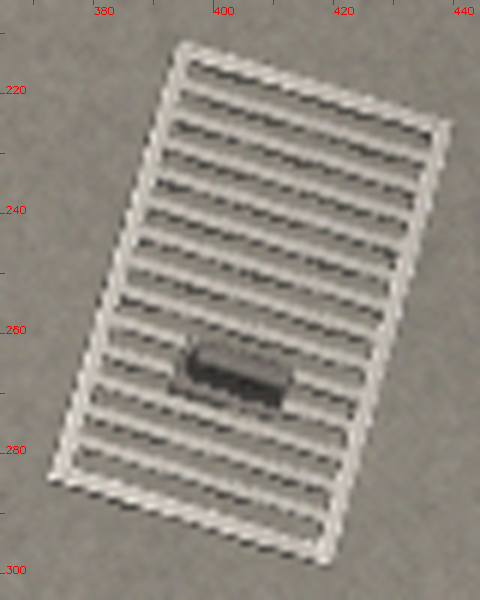

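View pics/s1.png

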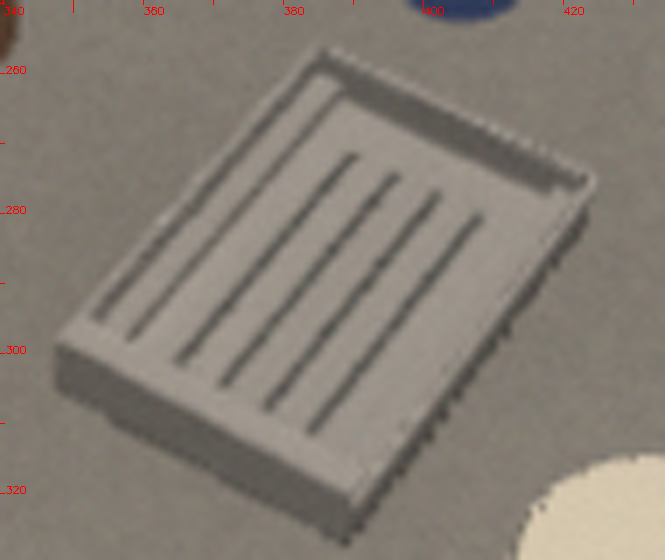

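View pics/s2.png

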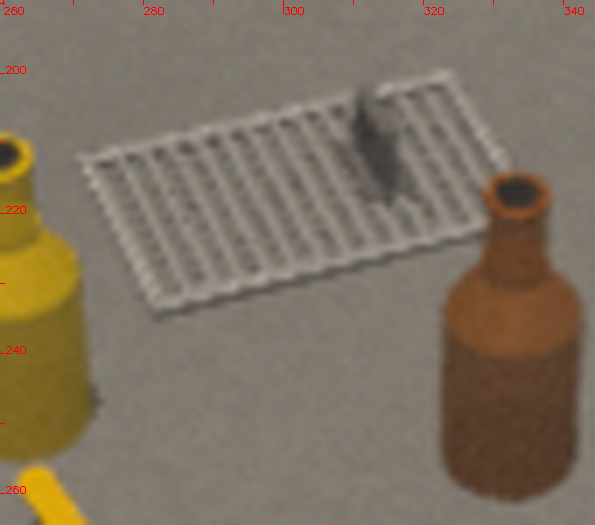

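Run:
```python
from h import *
t=get_image("top");s=get_image("scene")
crop(t,"t3.png",300,205,360,305,6)
crop(s,"s3.png",310,205,360,270,9)
from scipy.optimize import least_squares
def fit(obs,g0):
    def res(p):
        r=[]
        for im,P,uv in obs:
            c,si=np.cos(p[2]),np.sin(p[2]); P=np.array(P,float)
            W=[p[0]+c*P[0]-si*P[1],p[1]+si*P[0]+c*P[1],P[2]]
            r+=list(proj(im,W)[0]-uv)
        return r
    o=least_squares(res,g0,x_scale=[10,10,.1]); return o.x,np.round(o.fun.reshape(-1,2),1).tolist()
tr=[(t,(102.5,65.5,32.5),(203.2,212.1)),(t,(102.5,-65.5,32.5),(255.2,198.8)),(t,(-102.5,65.5,29),(222.3,292.6)),(t,(-102.5,-65.5,29),(276.8,278.6)),
(s,(102.5,65.5,32.5),(389.8,320.9)),(s,(102.5,-65.5,32.5),(347.6,298.5)),(s,(-102.5,-65.5,29),(385.5,256.6)),(s,(-102.5,65.5,29),(424.5,275.2))]
gr=[(t,(97,60,6),(394.5,211.5)),(t,(97,-60,6),(439.5,224.8)),(t,(-97,60,6),(372.8,283.7)),(t,(-97,-60,6),(418.7,297.8)),
(s,(97,60,6),(282.1,234.5)),(s,(97,-60,6),(270.9,211.6)),(s,(-97,-60,6),(323.8,199.8))]
for n,o,g in(("tray",tr,(500,150,.3)),("grid",gr,(500,-150,-.3))):
    print(n,fit(o,g)); print(' top only',fit([q for q in o if q[0] is t],g)[0],' scene',fit([q for q in o if q[0] is s],g)[0])
```

```text
tray (array([5.10936711e+02, 2.09782050e+02, 2.96044557e-01]), [[-0.1, -0.2], [-0.2, -0.5], [0.5, 0.0], [-0.9, -0.4], [-0.1, -0.3], [0.2, -0.7], [0.0, -0.7], [0.3, -0.3]])
 top only [5.10292171e+02 2.09282935e+02 2.93670841e-01]  scene [5.12367429e+02 2.10889085e+02 2.99509209e-01]
grid (array([ 5.04120601e+02, -2.00369287e+02, -2.76982862e-01]), [[-0.7, -1.1], [0.6, -0.3], [-0.7, 0.3], [0.8, 0.9], [-0.4, -0.3], [-0.0, 0.3], [0.5, -0.3]])
 top only [ 5.04055570e+02 -2.00413718e+02 -2.79308108e-01]  scene [ 5.04181335e+02 -2.00306271e+02 -2.68741597e-01]
```

View pics/t3.png

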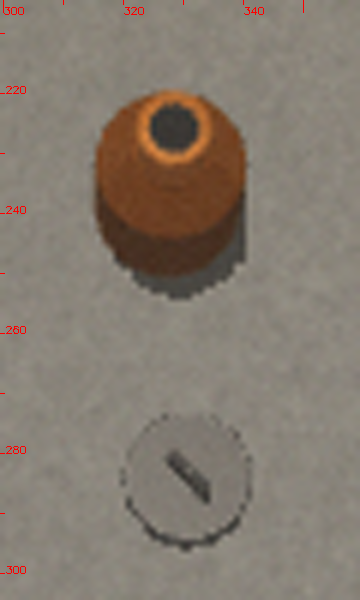

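View pics/s3.png

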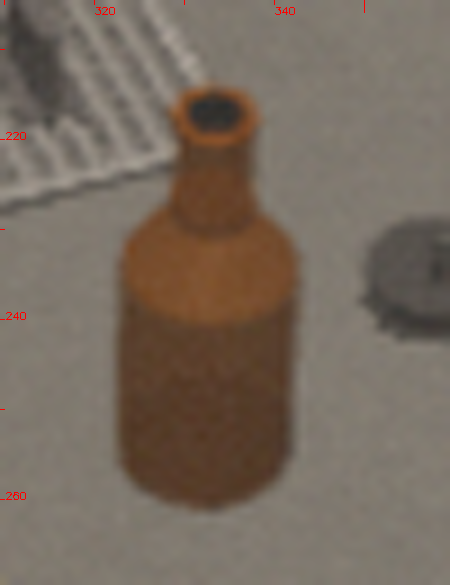

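```bash
cat >> h.py <<'E'
def tool(yaw,tilt=0,flip=False):
    # tool x = grid x, y = down, z = grid y ; tilt: back edge down
    return Ro.from_euler('z',yaw)*Ro.from_euler('y',tilt)*Ro.from_euler('x',-np.pi/2)
def delta(p,R):
    s=read_state(); R0=Ro.from_euler('xyz',s["tool_rot"]); 
    d=R0.inv().apply(np.array(p)-s["eef_pos"]); r=(R0.inv()*R).as_rotvec()
    print("t",round(s["clock"],2),"pos",np.round(s["eef_pos"],1),"rpy",np.round(s["tool_rot"],3),"F",np.round(s["force"],1),"w",round(s["width"],1))
    print("  d xyz",np.round(d,1),"rot",np.round(r,3)); return d,r
E
python3 - <<'E'
from h import *
t=get_image("top");s=get_image("scene")
P,e=tri(t,(328.7,225.7),s,(333.3,217.1)); print("mouth",P,e, onz(t,(328.7,225.7),149),onz(s,(333.3,217.1),149))
# foot silhouettes check
for a in np.linspace(0,2*np.pi,9)[:-1]: print(np.round(proj(s,[P[0]+30*np.cos(a),P[1]+30*np.sin(a),0])[0],1),np.round(proj(t,[P[0]+30*np.cos(a),P[1]+30*np.sin(a),0])[0],1))
# tab top centre: top view and scene
print("tab top", proj(t,[504-33.7,-200.4+9.6,43]),proj(s,[504-33.7,-200.4+9.6,43]))
delta([440,300,250],tool(.6)); delta([470.4,-190.8,150],tool(-.277))
E
```

```text
mouth [537.68223063  -5.29179135 149.59009736] 1.2348277793167493 [537.38296289  -4.8489478  149.        ] [537.56656858  -6.3767511  149.        ]
[324.3 258.6] [328.  227.1]
[330.9 261.4] [319.4 230.3]
[338.2 260.1] [315.7 238.5]
[341.8 255.5] [319. 247.]
[339.7 250.5] [327.4 250.7]
[333.2 247.8] [336.1 247.5]
[326.1 249.1] [339.8 239.2]
[322.4 253.5] [336.4 230.8]
tab top [[404.89496208 265.02760559]] [[313.79865654 205.09666928]]
t 0.4 pos [227.  609.  242.2] rpy [-1.571  0.     1.214] F [ 0.5 -0.2  0.5] w 85.5
  d xyz [-215.1   -7.8 -307.6] rot [ 0.     0.614 -0.   ]
t 0.4 pos [227.  609.  242.2] rpy [-1.571  0.     1.214] F [ 0.5 -0.2  0.5] w 85.5
  d xyz [-664.4   92.3 -507.5] rot [ 0.     1.491 -0.   ]
```

```bash
python3 -m jog '[{"x":-27,"z":-38,"ay":0.08},{"x":-54,"z":-77,"ay":0.16},{"x":-81,"z":-116,"ay":0.24},{"x":-108,"z":-154,"ay":0.31},{"x":-135,"z":-192,"ay":0.39}]'
python3 - <<'E'
from h import *
delta([470,0,240],tool(.1))
E
```

```text
t 0.4 pos [227.  609.  242.2] rpy [-1.571  0.     1.214] F [ 0.5 -0.2  0.5] w 85.5
  d xyz [-485.7    2.3 -440.4] rot [ 0.     1.114 -0.   ]$[0]: bad value
```

```bash
python3 -m jog '[{"x":-27,"y":0,"z":-38,"ax":0,"ay":0.08,"az":0,"grip":85},{"x":-54,"y":0,"z":-77,"ax":0,"ay":0.16,"az":0,"grip":85},{"x":-81,"y":0,"z":-116,"ax":0,"ay":0.24,"az":0,"grip":85},{"x":-108,"y":0,"z":-154,"ax":0,"ay":0.31,"az":0,"grip":85},{"x":-135,"y":0,"z":-192,"ax":0,"ay":0.39,"az":0,"grip":85}]'
python3 - <<'E'
from h import *
delta([470,0,240],tool(.1))
E
```

```text
clock: 0.9
eef_pos: [360.7, 413.9, 242.6]
tool_rot: [-1.571, -0.001, 0.821]
force: [1.0, 0.9, 0.1]
width: 85.4
t 0.9 pos [360.7 413.9 242.6] rpy [-1.571e+00 -1.000e-03  8.210e-01] F [1.  0.9 0.1] w 85.4
  d xyz [-228.4    2.4 -362.1] rot [-0.     0.721  0.001]
```

```bash
python3 -m jog '[{"x":-26,"y":0,"z":-40,"ax":0,"ay":0.08,"az":0,"grip":85},{"x":-51,"y":0,"z":-80,"ax":0,"ay":0.16,"az":0,"grip":85},{"x":-76,"y":0,"z":-120,"ax":0,"ay":0.24,"az":0,"grip":85},{"x":-101,"y":0,"z":-160,"ax":0,"ay":0.32,"az":0,"grip":85},{"x":-126,"y":0,"z":-200,"ax":0,"ay":0.40,"az":0,"grip":85}]'
python3 - <<'E'
from h import *
delta([470.4,-190.8,150],tool(-.277))
E
```

```text
clock: 1.4
eef_pos: [421.3, 185.5, 242.6]
tool_rot: [-1.571, -0.001, 0.421]
force: [1.2, -0.1, 0.3]
width: 85.0
t 1.4 pos [421.3 185.5 242.6] rpy [-1.571e+00 -1.000e-03  4.210e-01] F [ 1.2 -0.1  0.3] w 85.0
  d xyz [-109.1   92.5 -363.5] rot [-0.001  0.698  0.001]
```

```bash
python3 -m jog '[{"x":-14,"y":0,"z":-46,"ax":0,"ay":0.09,"az":0,"grip":85},{"x":-28,"y":0,"z":-92,"ax":0,"ay":0.18,"az":0,"grip":85},{"x":-42,"y":0,"z":-138,"ax":0,"ay":0.27,"az":0,"grip":85},{"x":-56,"y":0,"z":-184,"ax":0,"ay":0.36,"az":0,"grip":85},{"x":-70,"y":0,"z":-230,"ax":0,"ay":0.45,"az":0,"grip":85}]'
python3 - <<'E'
from h import *
delta([470.4,-190.8,110],tool(-.277))
E
```

```text
clock: 1.9
eef_pos: [451.9, -53.0, 242.7]
tool_rot: [-1.57, -0.001, -0.029]
force: [1.6, -0.2, 0.3]
width: 84.9
t 1.9 pos [451.9 -53.  242.7] rpy [-1.57e+00 -1.00e-03 -2.90e-02] F [ 1.6 -0.2  0.3] w 84.9
  d xyz [  22.4  132.6 -137.2] rot [-0.     0.248  0.001]
```

```bash
python3 -m jog '[{"x":5,"y":10,"z":-40,"ax":0,"ay":0.06,"az":0,"grip":85},{"x":11,"y":20,"z":-85,"ax":0,"ay":0.12,"az":0,"grip":85},{"x":17,"y":55,"z":-115,"ax":0,"ay":0.18,"az":0,"grip":85},{"x":22.4,"y":95,"z":-137,"ax":0,"ay":0.248,"az":0,"grip":85},{"x":22.4,"y":132.6,"z":-137.2,"ax":0,"ay":0.248,"az":0,"grip":85}]'
python3 - <<'E'
from h import *
delta([470.4,-190.8,22],tool(-.277))
t=get_image("top");s=get_image("scene")
crop(t,"t4.png",350,195,460,315,5)
crop(s,"s4.png",250,150,370,250,6)
E
```

```text
clock: 2.4
eef_pos: [471.5, -193.4, 108.8]
tool_rot: [-1.574, -0.004, -0.28]
force: [1.0, 0.3, 0.5]
width: 84.9
t 2.4 pos [ 471.5 -193.4  108.8] rpy [-1.574 -0.004 -0.28 ] F [1.  0.3 0.5] w 84.9
  d xyz [-2.1 86.7  2.5] rot [ 0.003 -0.003  0.004]
```

View pics/t4.png

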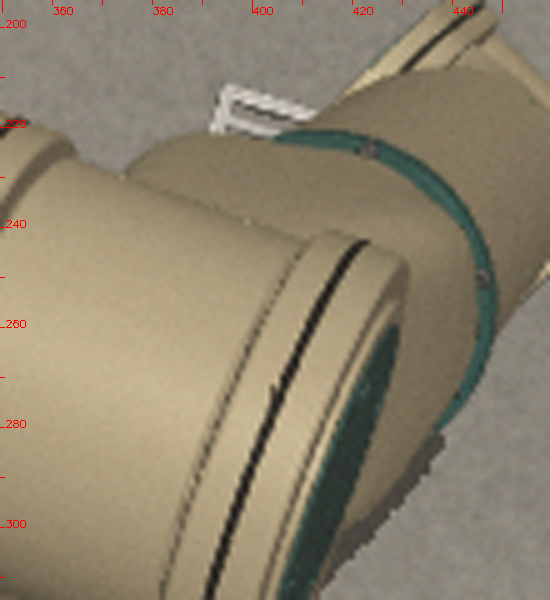

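View pics/s4.png

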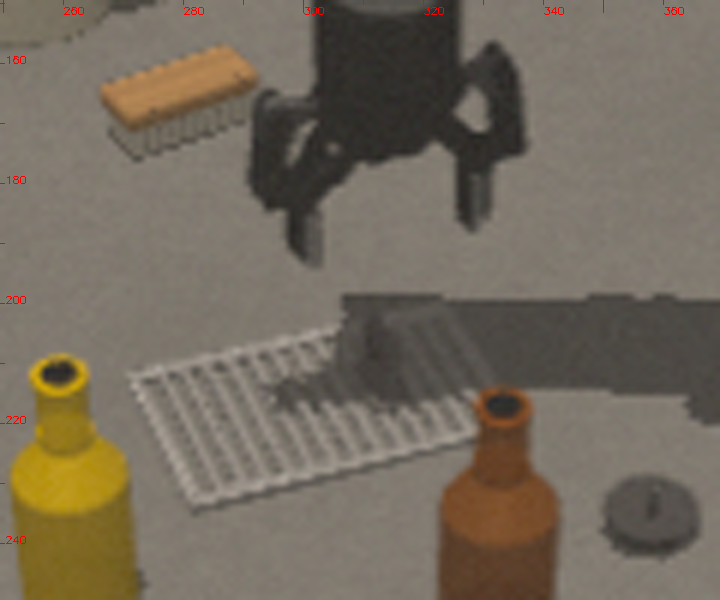

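```bash
python3 -m jog '[{"x":-1,"y":25,"z":1.5,"ax":0.002,"ay":-0.003,"az":0.002,"grip":60},{"x":-1.5,"y":50,"z":2,"ax":0.002,"ay":-0.003,"az":0.003,"grip":40},{"x":-1.5,"y":70,"z":2,"ax":0.002,"ay":-0.003,"az":0.003,"grip":30},{"x":-1.5,"y":82,"z":2,"ax":0.002,"ay":-0.003,"az":0.003,"grip":30},{"x":-1.5,"y":86,"z":2,"ax":0.002,"ay":-0.003,"az":0.003,"grip":30}]'
python3 - <<'E'
from h import *
delta([470.4,-190.8,22],tool(-.277))
s=get_image("scene")
crop(s,"s5.png",260,150,360,240,7)
E
```

```text
clock: 3.0
eef_pos: [470.2, -186.2, 24.0]
tool_rot: [-1.568, 0.003, -0.27]
force: [0.2, 0.0, 0.7]
width: 30.0
t 3.0 pos [ 470.2 -186.2   24. ] rpy [-1.568  0.003 -0.27 ] F [0.2 0.  0.7] w 30.0
  d xyz [ 1.5  2.  -4.4] rot [-0.002  0.007 -0.003]
```

View pics/s5.png

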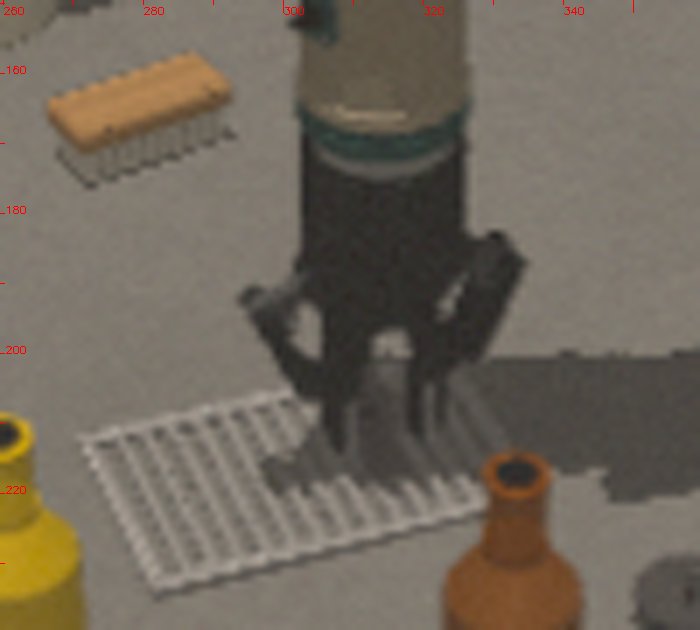

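```bash
python3 -m jog '[{"x":1,"y":1,"z":-3,"ax":0,"ay":0,"az":0,"grip":30},{"x":1,"y":1,"z":-4,"ax":0,"ay":-0.005,"az":0,"grip":30},{"x":1,"y":1,"z":-4,"ax":0,"ay":-0.005,"az":0,"grip":30}]'
python3 - <<'E'
from h import *
delta([470.4,-190.8,22],tool(-.277))
E
```

```text
clock: 3.35
eef_pos: [470.0, -191.3, 23.5]
tool_rot: [-1.569, 0.002, -0.266]
force: [-0.6, 1.0, 0.3]
width: 29.6
t 3.35 pos [ 470.  -191.3   23.5] rpy [-1.569  0.002 -0.266] F [-0.6  1.   0.3] w 29.6
  d xyz [0.3 1.5 0.6] rot [-0.002  0.011 -0.002]
```

```bash
python3 -m jog '[{"x":0,"y":1.5,"z":0.5,"ax":-0.002,"ay":0.011,"az":0,"grip":18},{"x":0,"y":1.5,"z":0.5,"ax":-0.002,"ay":0.011,"az":0,"grip":0},{"x":0,"y":1.5,"z":0.5,"ax":-0.002,"ay":0.011,"az":0,"grip":0},{"x":0,"y":1.5,"z":0.5,"ax":-0.002,"ay":0.011,"az":0,"grip":0},{"x":0,"y":1.5,"z":0.5,"ax":-0.002,"ay":0.011,"az":0,"grip":0}]'
python3 - <<'E'
from h import *
delta([470.4,-190.8,252],tool(-.277))
E
```

```text
clock: 3.85
eef_pos: [470.1, -190.2, 21.5]
tool_rot: [-1.571, 0.002, -0.277]
force: [-0.1, 0.9, 6.0]
width: 9.7
t 3.85 pos [ 470.1 -190.2   21.5] rpy [-1.571  0.002 -0.277] F [-0.1  0.9  6. ] w 9.7
  d xyz [-1.000e-01 -2.305e+02 -5.000e-01] rot [-0.     0.    -0.002]
```

```bash
python3 -m jog '[{"x":0,"y":-8,"z":0,"ax":0,"ay":0,"az":0,"grip":0},{"x":0,"y":-30,"z":0,"ax":0,"ay":0,"az":0,"grip":0},{"x":0,"y":-65,"z":0,"ax":0,"ay":0,"az":0,"grip":0},{"x":0,"y":-105,"z":0,"ax":0,"ay":0,"az":0,"grip":0},{"x":0,"y":-145,"z":0,"ax":0,"ay":0,"az":0,"grip":0}]'; python3 -m jog '[{"x":0,"y":-35,"z":0,"ax":0,"ay":0,"az":0,"grip":0},{"x":0,"y":-60,"z":0,"ax":0,"ay":0,"az":0,"grip":0},{"x":0,"y":-75,"z":0,"ax":0,"ay":0,"az":0,"grip":0},{"x":0,"y":-75,"z":0,"ax":0,"ay":0,"az":0,"grip":0},{"x":0,"y":-75,"z":0,"ax":0,"ay":0,"az":0,"grip":0}]'
python3 - <<'E'
from h import *
s=get_image("scene")
crop(s,"s6.png",240,80,380,190,5)
E
```

```text
clock: 4.35
eef_pos: [468.7, -189.9, 167.1]
tool_rot: [-1.571, 0.006, -0.277]
force: [1.2, 0.1, -2.8]
width: 8.9
clock: 4.85
eef_pos: [469.4, -189.9, 240.5]
tool_rot: [-1.57, 0.005, -0.277]
force: [-0.1, 0.4, -3.5]
width: 9.2
```

View pics/s6.png

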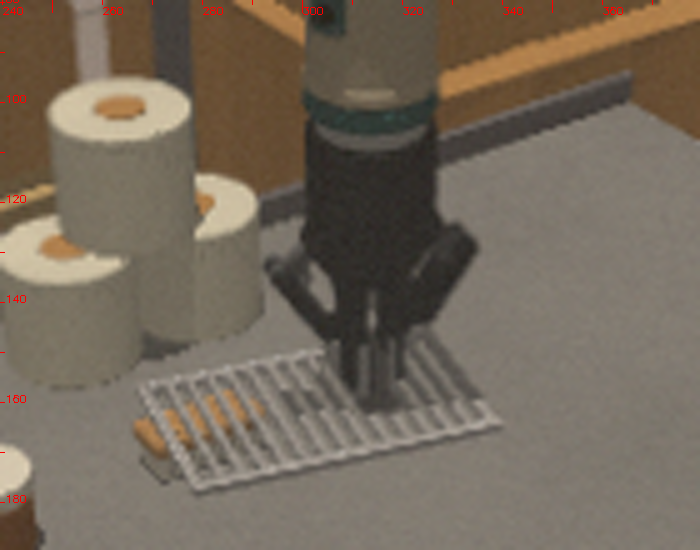

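```bash
cat >> h.py <<'E'
TR=np.array([511,210.]);TY=.296
def gridT(xb,zb,th,dy=0,c=(-35,21.5),tr=TR,ty=TY):
    # TCP pose for back-bottom edge at tray (xb,dy,zb), tilt th
    v=Ro.from_euler('y',th).apply([c[0]-97,0,c[1]])+[xb,dy,zb]
    w=Ro.from_euler('z',ty).apply(v)+[tr[0],tr[1],0]
    return w,tool(ty,th)
E
python3 - <<'E'
from h import *
s=get_image("scene")
st=read_state()
p=st["eef_pos"];Rg=Ro.from_euler('xyz',st["tool_rot"])*Ro.from_euler('x',np.pi/2)
for g in[(97,60),(97,-60),(-97,60)]:
    print(g,proj(s,p+Rg.apply([g[0]+35,g[1],-21.5+6])))
print(gridT(75,219,0)[0])
delta(*gridT(75,219,0))
E
```

```text
(97, 60) [[278.84751923 178.17883572]]
(97, -60) [[267.15746105 156.98952579]]
(-97, 60) [[340.75770184 164.81097697]]
[456.47887733 193.37329912 240.5       ]
t 4.95 pos [ 469.2 -189.8  239.8] rpy [-1.571  0.006 -0.277] F [ 0.2  0.  -3.8] w 9.3
  d xyz [-1.171e+02  1.000e-01  3.651e+02] rot [-0.002 -0.573 -0.006]
```

```bash
python3 -m jog '[{"x":-4,"y":0,"z":14,"ax":0,"ay":-0.02,"az":0,"grip":0},{"x":-13,"y":0,"z":42,"ax":0,"ay":-0.07,"az":0,"grip":0},{"x":-26,"y":0,"z":82,"ax":0,"ay":-0.13,"az":0,"grip":0},{"x":-39,"y":0,"z":122,"ax":0,"ay":-0.19,"az":0,"grip":0},{"x":-52,"y":0,"z":162,"ax":0,"ay":-0.25,"az":0,"grip":0}]'
python3 - <<'E'
from h import *
delta(*gridT(75,219,0))
E
```

```text
clock: 5.45
eef_pos: [463.5, -17.8, 240.6]
tool_rot: [-1.57, 0.005, -0.024]
force: [1.7, -0.3, -2.7]
width: 9.1
t 5.45 pos [463.5 -17.8 240.6] rpy [-1.57   0.005 -0.024] F [ 1.7 -0.3 -2.7] w 9.1
  d xyz [-12.    0.4 210.9] rot [-0.002 -0.32  -0.005]
```

```bash
python3 -m jog '[{"x":-2,"y":0,"z":40,"ax":0,"ay":-0.06,"az":0,"grip":0},{"x":-4,"y":0,"z":80,"ax":0,"ay":-0.12,"az":0,"grip":0},{"x":-7,"y":0,"z":120,"ax":0,"ay":-0.18,"az":0,"grip":0},{"x":-9,"y":0,"z":158,"ax":0,"ay":-0.25,"az":0,"grip":0},{"x":-11,"y":0,"z":188,"ax":0,"ay":-0.3,"az":0,"grip":0}]'; python3 -m jog '[{"x":0,"y":0,"z":14,"ax":0,"ay":-0.02,"az":0.05,"grip":0},{"x":0,"y":0,"z":18,"ax":0,"ay":-0.02,"az":0.1,"grip":0},{"x":0,"y":0,"z":18,"ax":0,"ay":-0.02,"az":0.15,"grip":0},{"x":0,"y":0,"z":18,"ax":0,"ay":-0.02,"az":0.2,"grip":0},{"x":0,"y":0,"z":18,"ax":0,"ay":-0.02,"az":0.2,"grip":0}]';python3 - <<'E'
from h import *
delta(*gridT(70,110,.2))
E
```

```text
clock: 5.95
eef_pos: [457.0, 171.4, 240.7]
tool_rot: [-1.568, 0.004, 0.279]
force: [0.2, 0.9, -4.1]
width: 9.3
clock: 6.45
eef_pos: [454.0, 186.2, 240.2]
tool_rot: [-1.567, 0.204, 0.295]
force: [-0.3, -0.2, -3.6]
width: 9.5
t 6.45 pos [454.  186.2 240.2] rpy [-1.567  0.204  0.295] F [-0.3 -0.2 -3.6] w 9.5
  d xyz [23.1 79.9  5.9] rot [-0.004 -0.001 -0.004]
```

```bash
python3 -m jog '[{"x":5,"y":15,"z":2,"ax":-0.004,"ay":0,"az":-0.004,"grip":0},{"x":12,"y":40,"z":4,"ax":-0.004,"ay":0,"az":-0.004,"grip":0},{"x":19,"y":65,"z":6,"ax":-0.004,"ay":0,"az":-0.004,"grip":0},{"x":23,"y":80,"z":6,"ax":-0.004,"ay":0,"az":-0.004,"grip":0},{"x":23,"y":80,"z":6,"ax":-0.004,"ay":0,"az":-0.004,"grip":0}]';python3 - <<'E'
from h import *
delta(*gridT(70,60,.2))
s=get_image("scene");t=get_image("top")
crop(s,"s7.png",330,190,450,330,4.2)
crop(t,"t7.png",180,170,300,310,4.2)
st=read_state()
p=st["eef_pos"];Rg=Ro.from_euler('xyz',st["tool_rot"])*Ro.from_euler('x',np.pi/2)
for g in[(97,60),(97,-60),(-97,60),(-97,-60)]:
    print(g,proj(s,p+Rg.apply([g[0]+35,g[1],-21.5+6])),proj(t,p+Rg.apply([g[0]+35,g[1],-21.5+6])))
E
```

```text
clock: 6.95
eef_pos: [455.9, 193.0, 156.5]
tool_rot: [-1.572, 0.203, 0.294]
force: [-0.8, -1.1, -4.0]
width: 9.3
t 6.95 pos [455.9 193.  156.5] rpy [-1.572  0.203  0.294] F [-0.8 -1.1 -4. ] w 9.3
  d xyz [12.5 47.7  0.3] rot [ 0.    -0.002 -0.003]
(97, 60) [[397.64242081 290.59594248]] [[201.43979811 215.12125036]]
(97, -60) [[357.65555127 270.08385993]] [[252.27501393 201.85114693]]
(-97, 60) [[433.2998761  238.47589575]] [[217.44380849 293.32332356]]
(-97, -60) [[394.87275845 221.27615583]] [[271.27559363 278.79165467]]
```

View pics/s7.png

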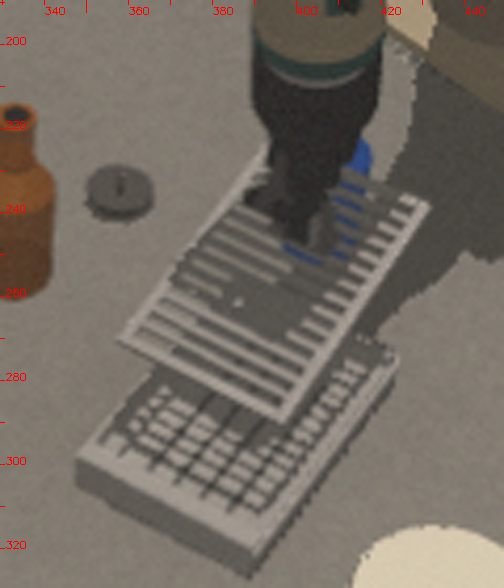

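View pics/t7.png

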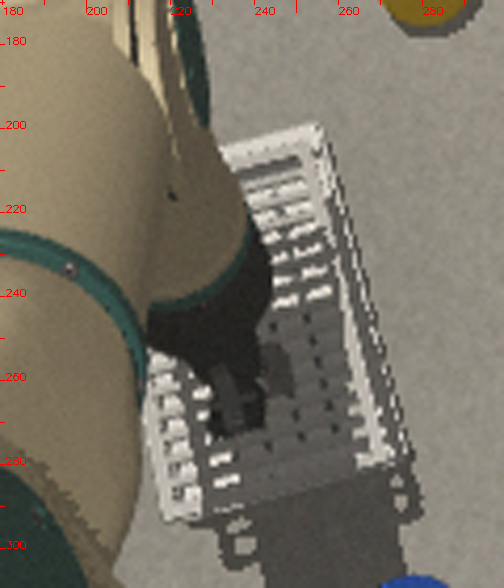

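```bash
python3 -m jog '[{"x":4,"y":15,"z":0,"ax":0,"ay":-0.002,"az":-0.003,"grip":0},{"x":10,"y":38,"z":0,"ax":0,"ay":-0.002,"az":-0.003,"grip":0},{"x":14,"y":56,"z":0,"ax":0,"ay":-0.002,"az":-0.003,"grip":0},{"x":15.5,"y":63,"z":0,"ax":0,"ay":-0.002,"az":-0.003,"grip":0},{"x":15.5,"y":63,"z":0,"ax":0,"ay":-0.002,"az":-0.003,"grip":0}]';python3 - <<'E'
from h import *
delta(*gridT(70,42,.2))
s=get_image("scene");t=get_image("top")
crop(s,"s8.png",335,230,435,330,6)
crop(t,"t8.png",190,190,290,300,5.4)
st=read_state()
p=st["eef_pos"];Rg=Ro.from_euler('xyz',st["tool_rot"])*Ro.from_euler('x',np.pi/2)
for g in[(97,60),(97,-60),(-97,60),(-97,-60)]:
    print(g,proj(s,p+Rg.apply([g[0]+35,g[1],-21.5+6])),proj(t,p+Rg.apply([g[0]+35,g[1],-21.5+6])))
E
```

```text
clock: 7.55
eef_pos: [460.8, 193.8, 93.9]
tool_rot: [-1.571, 0.196, 0.296]
force: [-0.1, 0.3, -2.9]
width: 9.2
t 7.55 pos [460.8 193.8  93.9] rpy [-1.571  0.196  0.296] F [-0.1  0.3 -2.9] w 9.2
  d xyz [-1.4  5.   0.8] rot [-0.    -0.     0.004]
(97, 60) [[393.86051319 307.48072962]] [[206.41843523 219.86945418]]
(97, -60) [[355.29173106 287.0823489 ]] [[254.85459488 207.12073387]]
(-97, 60) [[428.61823926 255.99102123]] [[222.15728021 294.57791366]]
(-97, -60) [[391.49066554 238.76522615]] [[273.26781965 280.68282868]]
```

View pics/s8.png

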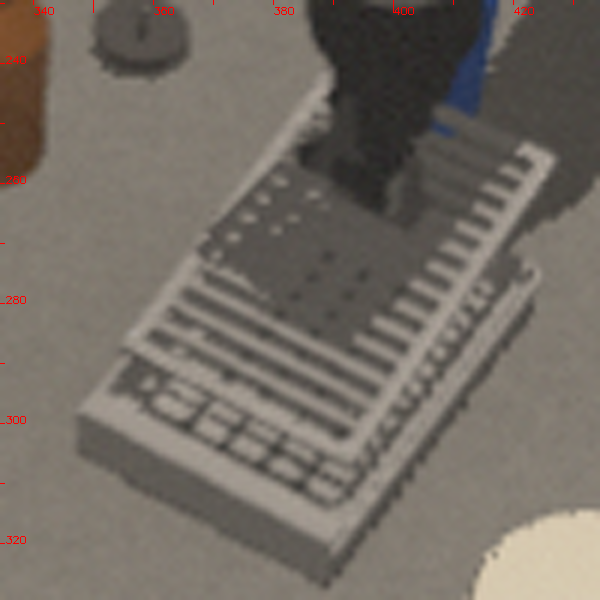

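View pics/t8.png

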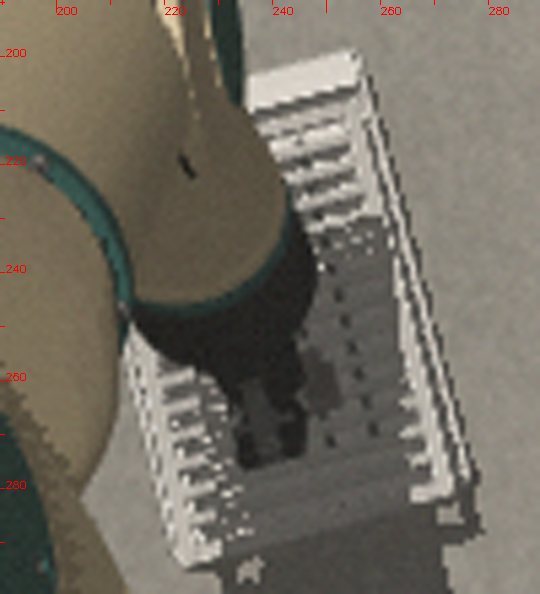

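Run:
```python
from h import *
s=get_image("scene")
st=read_state()
p=st["eef_pos"];Rg=Ro.from_euler('xyz',st["tool_rot"])*Ro.from_euler('x',np.pi/2)
im=cv2.resize(s["color"][230:330,335:435,::-1],None,fx=7,fy=7,interpolation=cv2.INTER_CUBIC)
def L(P,col):
    q=proj(s,np.array(P)); q=(q-[335,230]+.5)*7
    cv2.polylines(im,[np.int32(q*16)],True,col,1,cv2.LINE_AA,4)
L([p+Rg.apply([a+35,b,-15.5]) for a,b in((97,60),(97,-60),(-97,-60),(-97,60))],(0,0,255))
Rt=Ro.from_euler('z',TY)
L([Rt.apply([a,b,z])+[511,210,0] for a,b,z in((102.5,65.5,32.5),(102.5,-65.5,32.5),(-102.5,-65.5,29),(-102.5,65.5,29))],(0,255,0))
cv2.imwrite("pics/s9.png",im[:600])
t=get_image("top")
im=cv2.resize(t["color"][190:300,190:290,::-1],None,fx=5.4,fy=5.4,interpolation=cv2.INTER_CUBIC)
def L(P,col):
    q=proj(t,np.array(P)); q=(q-[190,190]+.5)*5.4
    cv2.polylines(im,[np.int32(q*16)],True,col,1,cv2.LINE_AA,4)
L([p+Rg.apply([a+35,b,-15.5]) for a,b in((97,60),(97,-60),(-97,-60),(-97,60))],(0,0,255))
L([Rt.apply([a,b,z])+[511,210,0] for a,b,z in((102.5,65.5,32.5),(102.5,-65.5,32.5),(-102.5,-65.5,29),(-102.5,65.5,29))],(0,255,0))
cv2.imwrite("pics/t9.png",im)
```

```text
(no output)
```

View pics/s9.png

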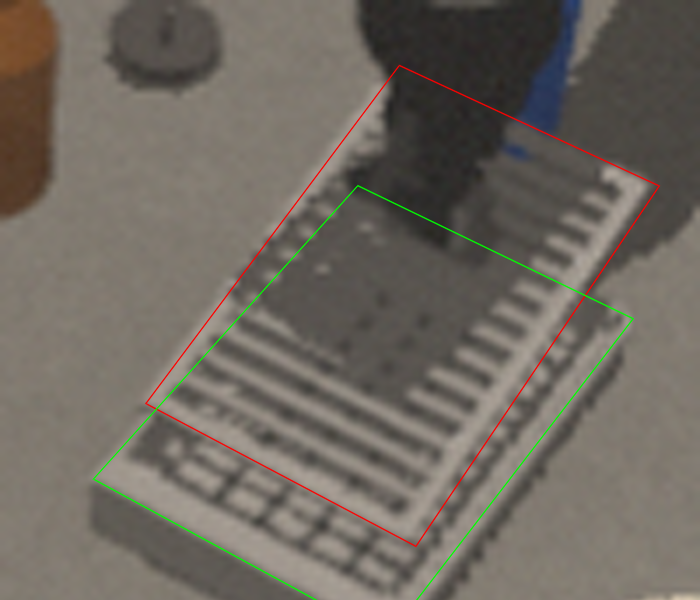

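View pics/t9.png

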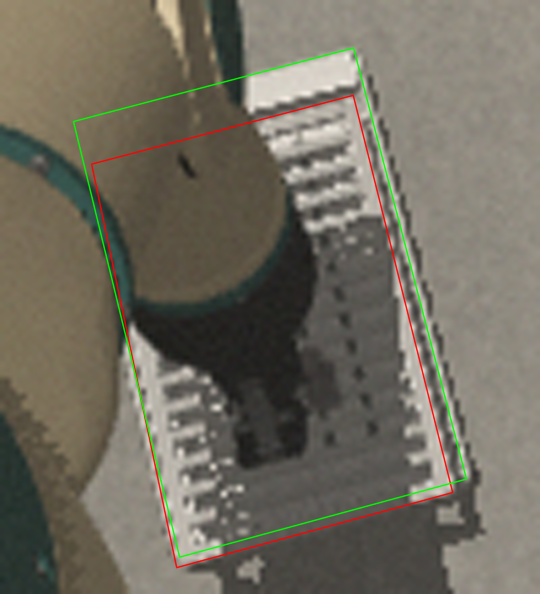

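```bash
cat >> h.py <<'E'
from scipy.ndimage import map_coordinates
def prof(i,A,B,lo=.1,hi=.9,w=6,n=60,img=None):
    """mean brightness profile across projected segment A-B; + = right-hand normal"""
    g=(i["color"] if img is None else img).astype(float).mean(2)
    u=np.linspace(lo,hi,n)[:,None]; q=proj(i,np.array(A)*(1-u)+np.array(B)*u)
    d=q[-1]-q[0]; d/=np.linalg.norm(d); nrm=np.array([-d[1],d[0]])
    k=np.arange(-w,w+.01,.5)
    S=q[:,None]+k[None,:,None]*nrm
    return k,np.median(map_coordinates(g,[S[...,1],S[...,0]],order=1),0),nrm
E
python3 - <<'E'
from h import *
t=get_image("top");s=get_image("scene")
t["color"]=cv2.imread("pics/top0.png")[...,::-1];s["color"]=cv2.imread("pics/scene0.png")[...,::-1]
Rt=Ro.from_euler('z',TY)
C={k:Rt.apply(v)+[511,210,0] for k,v in dict(BL=(102.5,65.5,32.5),BR=(102.5,-65.5,32.5),FR=(-102.5,-65.5,29),FL=(-102.5,65.5,29)).items()}
Rg=Ro.from_euler('z',-.277)
G={k:Rg.apply(v)+[504.1,-200.4,0] for k,v in dict(BL=(97,60,6),BR=(97,-60,6),FR=(-97,-60,6),FL=(-97,60,6)).items()}
print("k",np.arange(-6,6.1,.5).tolist())
for nm,D in(("tray",C),("grid",G)):
  for i,inm in((t,"top"),(s,"scene")):
    for a,b in(("BL","BR"),("BR","FR"),("FR","FL"),("FL","BL")):
        k,v,n=prof(i,D[a],D[b]); print(nm,inm,a,b,np.round(n,2),v.astype(int).tolist())
E
```

```text
k [-6.0, -5.5, -5.0, -4.5, -4.0, -3.5, -3.0, -2.5, -2.0, -1.5, -1.0, -0.5, 0.0, 0.5, 1.0, 1.5, 2.0, 2.5, 3.0, 3.5, 4.0, 4.5, 5.0, 5.5, 6.0]
tray top BL BR [0.25 0.97] [131, 131, 131, 131, 131, 130, 131, 131, 131, 132, 133, 138, 153, 173, 189, 194, 195, 195, 196, 197, 198, 199, 200, 198, 193]
tray top BR FR [-0.97  0.25] [128, 128, 128, 128, 128, 128, 128, 125, 105, 91, 121, 158, 172, 166, 179, 197, 198, 197, 196, 196, 196, 197, 197, 199, 203]
tray top FR FL [-0.26 -0.96] [132, 132, 129, 108, 85, 76, 73, 73, 84, 118, 154, 173, 172, 186, 201, 204, 205, 205, 205, 205, 204, 204, 204, 204, 204]
tray top FL BL [ 0.97 -0.24] [130, 131, 131, 131, 131, 131, 131, 131, 129, 133, 152, 167, 159, 143, 127, 118, 144, 184, 194, 194, 194, 194, 194, 194, 184]
tray scene BL BR [ 0.48 -0.88] [89, 88, 89, 90, 89, 89, 89, 89, 89, 90, 93, 102, 118, 133, 143, 148, 149, 150, 150, 151, 150, 147, 144, 141, 141]
tray scene BR FR [0.74 0.67] [118, 118, 119, 118, 118, 119, 119, 118, 118, 120, 126, 132, 132, 122, 108, 101, 103, 115, 131, 140, 143, 143, 142, 139, 129]
tray scene FR FL [-0.43  0.9 ] [121, 121, 121, 
[... 798 characters left out ...]
 130, 128, 127, 149, 178, 192, 188, 186, 180, 164, 140, 139, 141, 140, 136]
grid scene BL BR [ 0.9  -0.44] [117, 117, 117, 118, 118, 118, 118, 118, 116, 115, 115, 120, 133, 144, 144, 138, 130, 122, 116, 114, 114, 119, 129, 133, 128]
grid scene BR FR [0.23 0.97] [118, 118, 118, 118, 118, 118, 118, 118, 118, 119, 121, 127, 136, 141, 136, 120, 112, 110, 114, 118, 118, 118, 117, 119, 118]
grid scene FR FL [-0.84  0.54] [119, 120, 120, 119, 119, 119, 119, 119, 118, 119, 119, 118, 123, 131, 137, 139, 131, 117, 109, 109, 116, 125, 130, 125, 115]
grid scene FL BL [-0.24 -0.97] [119, 119, 119, 119, 119, 120, 120, 120, 119, 113, 104, 96, 108, 127, 140, 139, 133, 126, 122, 119, 119, 118, 121, 118, 120]
```

Run:
```python
from h import *
t=get_image("top");s=get_image("scene")
st=read_state(); print(st["clock"])
p=st["eef_pos"];Rg=Ro.from_euler('xyz',st["tool_rot"])*Ro.from_euler('x',np.pi/2)
G={k:p+Rg.apply(np.array(v)+[35,-1.6,-15.5]) for k,v in dict(BL=(97,60,0),BR=(97,-60,0),FR=(-97,-60,0),FL=(-97,60,0)).items()}
print("k",np.arange(-6,6.1,.5).tolist())
for i,inm,a,b,lo,hi in((s,"scene","FL","BL",.2,.95),(s,"scene","BL","BR",.05,.95),(s,"scene","BR","FR",.05,.7),(t,"top","BR","FR",.1,.95),(t,"top","FL","BL",.03,.4),(t,"top","FR","FL",.0,.2),(t,"top","FR","FL",.8,1)):
    k,v,n=prof(i,G[a],G[b],lo,hi); print(inm,a,b,np.round(n,2),v.astype(int).tolist())
```

```text
7.95
k [-6.0, -5.5, -5.0, -4.5, -4.0, -3.5, -3.0, -2.5, -2.0, -1.5, -1.0, -0.5, 0.0, 0.5, 1.0, 1.5, 2.0, 2.5, 3.0, 3.5, 4.0, 4.5, 5.0, 5.5, 6.0]
scene FL BL [-0.83 -0.56] [137, 138, 136, 124, 111, 99, 97, 98, 103, 108, 111, 113, 118, 127, 141, 150, 150, 146, 137, 125, 115, 109, 110, 111, 110]
scene BL BR [ 0.47 -0.88] [132, 132, 124, 114, 105, 102, 109, 122, 128, 123, 118, 117, 130, 143, 149, 150, 145, 133, 117, 101, 95, 96, 107, 123, 134]
scene BR FR [0.8 0.6] [119, 119, 119, 119, 119, 119, 119, 119, 119, 120, 122, 129, 138, 144, 145, 138, 123, 104, 101, 104, 104, 99, 93, 90, 86]
top BR FR [-0.97  0.24] [135, 135, 134, 128, 106, 103, 129, 161, 165, 130, 94, 99, 130, 164, 178, 176, 177, 176, 161, 125, 103, 96, 94, 93, 93]
top FL BL [ 0.98 -0.21] [134, 134, 135, 136, 137, 136, 135, 134, 136, 150, 166, 166, 162, 170, 181, 179, 179, 180, 174, 160, 164, 165, 146, 121, 118]
top FR FL [-0.26 -0.96] [70, 71, 72, 74, 74, 73, 73, 74, 74, 73, 74, 85, 114, 153, 175, 178, 177, 166, 141, 116, 98, 94, 93, 91, 90]
top FR FL [-0.26 -0.96] [131, 132, 133, 134, 136, 137, 138, 114, 86, 76, 75, 87, 120, 160, 178, 178, 180, 182, 172, 153, 161, 154, 149, 142, 133]
```

Run:
```python
from h import *
T=np.array([510.5,210])
delta(*gridT(70,31,.2,2,tr=T));delta(*gridT(70,19.5,.2,2,tr=T))
```

```text
t 7.95 pos [461.2 194.   94.3] rpy [-1.57   0.195  0.296] F [ 0.4 -0.4 -3.5] w 9.4
  d xyz [-0.1 16.3  2.9] rot [-0.    -0.     0.005]
t 7.95 pos [461.2 194.   94.3] rpy [-1.57   0.195  0.296] F [ 0.4 -0.4 -3.5] w 9.4
  d xyz [ 2.1 27.6  2.9] rot [-0.    -0.     0.005]
```

```bash
python3 -m jog '[{"x":0,"y":4,"z":2.9,"ax":0,"ay":0,"az":0.005,"grip":0},{"x":0,"y":9,"z":2.9,"ax":0,"ay":0,"az":0.005,"grip":0},{"x":0,"y":14,"z":2.9,"ax":0,"ay":0,"az":0.005,"grip":0},{"x":0,"y":16.3,"z":2.9,"ax":0,"ay":0,"az":0.005,"grip":0},{"x":0,"y":16.3,"z":2.9,"ax":0,"ay":0,"az":0.005,"grip":0}]'
python3 - <<'E'
from h import *
T=np.array([510.5,210])
delta(*gridT(70,19.5,.2,2,tr=T))
s=get_image("scene");t=get_image("top")
crop(s,"s10.png",335,240,435,330,7)
crop(t,"t10.png",220,190,290,300,5.4)
E
```

```text
clock: 8.45
eef_pos: [456.5, 195.4, 77.2]
tool_rot: [-1.571, 0.202, 0.295]
force: [0.7, -0.4, -4.4]
width: 9.4
t 8.45 pos [456.5 195.4  77.2] rpy [-1.571  0.202  0.295] F [ 0.7 -0.4 -4.4] w 9.4
  d xyz [ 2.9 10.   0.2] rot [ 0.    -0.001 -0.002]
```

View pics/s10.png

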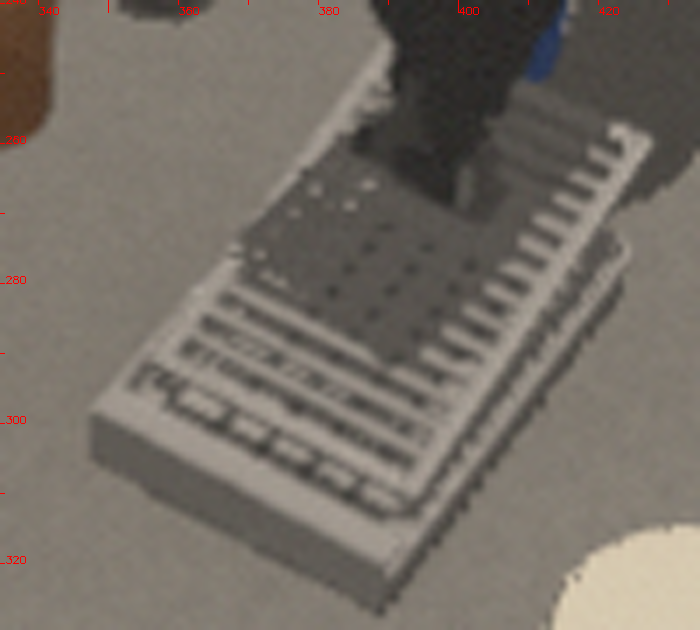

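View pics/t10.png

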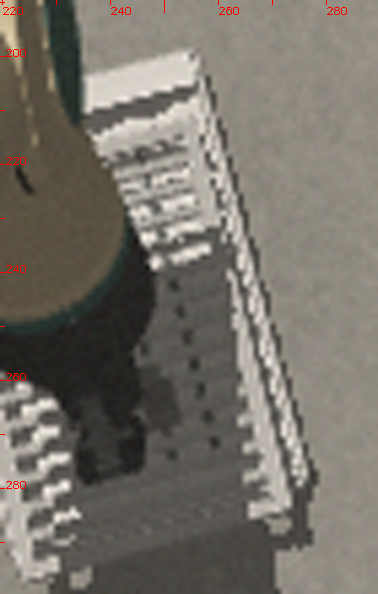

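```bash
cat > m.py <<'E'
from h import *
def meas(yo,top=True):
    t=get_image("top");s=get_image("scene")
    st=read_state(); print(st["clock"])
    p=st["eef_pos"];Rg=Ro.from_euler('xyz',st["tool_rot"])*Ro.from_euler('x',np.pi/2)
    G={k:p+Rg.apply(np.array(v)+[35,yo,-15.5]) for k,v in dict(BL=(97,60,0),BR=(97,-60,0),FR=(-97,-60,0),FL=(-97,60,0)).items()}
    Rt=Ro.from_euler('z',TY)
    C={k:Rt.apply(v)+[510.5,210,0] for k,v in dict(BL=(102.5,65.5,29),BR=(102.5,-65.5,29),FR=(-102.5,-65.5,29),FL=(-102.5,65.5,29)).items()}
    for D,i,inm,a,b,lo,hi in((G,s,"scene","FL","BL",.2,.5),(G,s,"scene","FL","BL",.5,.95),(G,s,"scene","BR","FR",.4,.7),(G,t,"top","BR","FR",.1,.4),(G,t,"top","BR","FR",.4,.95),(C,t,"traytop","BR","FR",.2,.9),(C,s,"trayscene","FL","BL",.1,.9)):
        k,v,n=prof(i,D[a],D[b],lo,hi); print(inm,a,b,np.round(n,2),v.astype(int).tolist())
E
python3 -c "
from m import *
meas(-2)"
```

```text
8.65
scene FL BL [-0.83 -0.56] [112, 122, 131, 130, 124, 116, 100, 88, 85, 88, 94, 101, 111, 128, 144, 151, 151, 146, 137, 123, 112, 110, 107, 106, 107]
scene FL BL [-0.83 -0.56] [84, 88, 102, 121, 132, 134, 131, 119, 103, 90, 87, 92, 106, 124, 141, 150, 151, 147, 141, 132, 127, 126, 126, 120, 117]
scene BR FR [0.8 0.6] [120, 120, 120, 121, 121, 121, 120, 120, 120, 120, 122, 128, 136, 142, 142, 130, 109, 90, 88, 87, 86, 86, 85, 83, 83]
top BR FR [-0.97  0.24] [136, 134, 129, 103, 96, 123, 166, 180, 175, 176, 156, 112, 122, 149, 171, 175, 175, 174, 167, 158, 160, 162, 163, 157, 155]
top BR FR [-0.97  0.24] [135, 133, 112, 95, 117, 157, 181, 176, 176, 153, 109, 98, 121, 160, 178, 177, 176, 176, 161, 129, 99, 94, 92, 91, 90]
traytop BR FR [-0.97  0.25] [134, 134, 134, 135, 135, 135, 135, 128, 104, 93, 128, 168, 181, 173, 181, 148, 109, 109, 145, 171, 175, 176, 175, 166, 150]
trayscene FL BL [-0.8 -0.6] [121, 121, 120, 120, 117, 110, 95, 84, 82, 89, 104, 122, 134, 134, 128, 116, 100, 89, 87, 92, 104, 116, 134, 146, 148]
```

```bash
python3 -m jog '[{"x":1,"y":2,"z":0.7,"ax":0,"ay":0,"az":-0.002,"grip":0},{"x":1.5,"y":4,"z":0.7,"ax":0,"ay":0,"az":-0.002,"grip":0},{"x":2,"y":6,"z":0.7,"ax":0,"ay":0,"az":-0.002,"grip":0},{"x":2.5,"y":8,"z":0.7,"ax":0,"ay":0,"az":-0.002,"grip":0},{"x":2.9,"y":10,"z":0.7,"ax":0,"ay":0,"az":-0.002,"grip":0}]'
python3 - <<'E'
from h import *
T=np.array([510.5,210])
get_image("top")
delta(*gridT(70,19.5,.2,2.6,tr=T));delta(*gridT(94,19.5,.2,2.6,tr=T))
E
```

```text
clock: 9.15
eef_pos: [457.6, 196.6, 67.2]
tool_rot: [-1.571, 0.199, 0.296]
force: [-0.0, 0.3, -3.7]
width: 9.1
t 9.2 pos [457.4 196.6  66.9] rpy [-1.571  0.199  0.296] F [-0.3  0.6 -3.5] w 9.4
  d xyz [-0.4  0.2 -0. ] rot [-0.    -0.     0.001]
t 9.2 pos [457.4 196.6  66.9] rpy [-1.571  0.199  0.296] F [-0.3  0.6 -3.5] w 9.4
  d xyz [23.2 -4.6 -0. ] rot [-0.    -0.     0.001]
```

```bash
python3 -m jog '[{"x":4,"y":-0.8,"z":0,"ax":0,"ay":0,"az":0,"grip":0},{"x":9,"y":-1.8,"z":0,"ax":0,"ay":0,"az":0,"grip":0},{"x":14,"y":-2.8,"z":0,"ax":0,"ay":0,"az":0,"grip":0},{"x":18,"y":-3.6,"z":0,"ax":0,"ay":0,"az":0,"grip":0},{"x":20,"y":-4,"z":0,"ax":0,"ay":0,"az":0,"grip":0}]'
python3 - <<'E'
from h import *
T=np.array([510.5,210])
s=get_image("scene");t=get_image("top")
delta(*gridT(94,19.5,.2,2.6,tr=T))
crop(s,"s11.png",335,240,435,330,7)
crop(t,"t11.png",220,190,290,300,5.4)
E
```

```text
clock: 9.7
eef_pos: [477.9, 202.8, 67.4]
tool_rot: [-1.571, 0.198, 0.296]
force: [-0.5, 0.7, -3.4]
width: 8.9
t 9.8 pos [477.5 202.6  67.3] rpy [-1.571  0.198  0.296] F [ 0.1 -0.7 -3.6] w 9.2
  d xyz [2.7 0.  0. ] rot [-0.    -0.     0.002]
```

View pics/s11.png

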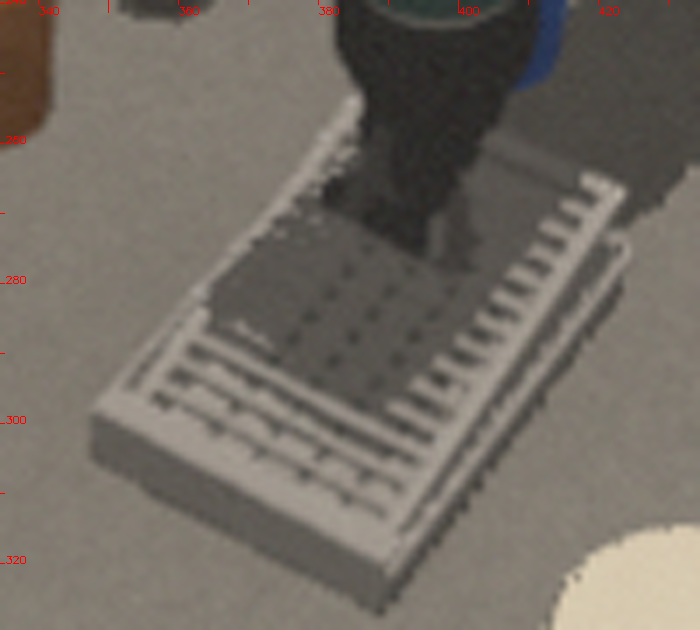

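View pics/t11.png

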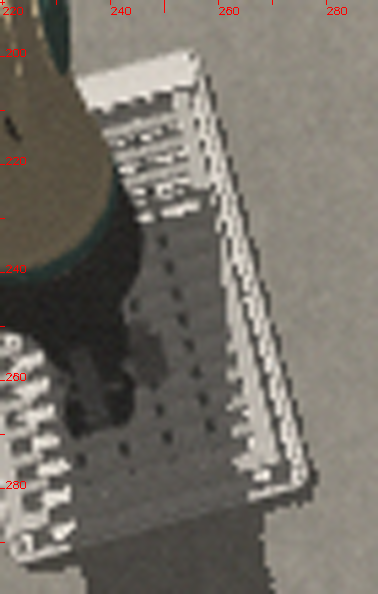

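Run:
```python
from h import *
T=np.array([510.5,210])
for a in((95,19,.17),(96,18.5,.14),(96.5,18,.11),(96.8,17.5,.08),(97,17,.05)): delta(*gridT(a[0],a[1],a[2],2.6,tr=T))
```

```text
t 9.8 pos [477.5 202.6  67.3] rpy [-1.571  0.198  0.296] F [ 0.1 -0.7 -3.6] w 9.2
  d xyz [3.2 4.3 0. ] rot [-0.    -0.    -0.028]
t 9.8 pos [477.5 202.6  67.3] rpy [-1.571  0.198  0.296] F [ 0.1 -0.7 -3.6] w 9.2
  d xyz [3.8 8.5 0. ] rot [-0.    -0.    -0.058]
t 9.8 pos [477.5 202.6  67.3] rpy [-1.571  0.198  0.296] F [ 0.1 -0.7 -3.6] w 9.2
  d xyz [ 4.  12.9  0. ] rot [-0.    -0.    -0.088]
t 9.8 pos [477.5 202.6  67.3] rpy [-1.571  0.198  0.296] F [ 0.1 -0.7 -3.6] w 9.2
  d xyz [ 4.2 17.4  0. ] rot [-0.    -0.    -0.118]
t 9.8 pos [477.5 202.6  67.3] rpy [-1.571  0.198  0.296] F [ 0.1 -0.7 -3.6] w 9.2
  d xyz [ 4.4 21.8  0. ] rot [-0.    -0.    -0.148]
```

```bash
python3 -m jog '[{"x":3.2,"y":4.3,"z":0,"ax":0,"ay":0,"az":-0.028,"grip":0},{"x":3.8,"y":8.5,"z":0,"ax":0,"ay":0,"az":-0.058,"grip":0},{"x":4,"y":12.9,"z":0,"ax":0,"ay":0,"az":-0.088,"grip":0},{"x":4.2,"y":15,"z":0,"ax":0,"ay":0,"az":-0.103,"grip":0},{"x":4.2,"y":15,"z":0,"ax":0,"ay":0,"az":-0.103,"grip":0}]'
python3 - <<'E'
from h import *
T=np.array([510.5,210])
s=get_image("scene");t=get_image("top")
for a in((96.7,17.7,.095),(97,17.3,.06),(97,17,.03),(97,16.5,.015),(97,16.5,.005)): delta(*gridT(a[0],a[1],a[2],2.6,tr=T))
crop(s,"s12.png",335,240,435,330,7)
crop(t,"t12.png",220,190,290,300,5.4)
E
```

```text
clock: 10.3
eef_pos: [477.3, 202.7, 51.7]
tool_rot: [-1.571, 0.097, 0.296]
force: [0.2, -0.1, -3.7]
width: 9.1
t 10.4 pos [478.5 203.   52. ] rpy [-1.571  0.095  0.296] F [-0.2 -0.2 -2.6] w 9.1
  d xyz [ 0.   0.4 -0. ] rot [-0. -0. -0.]
t 10.4 pos [478.5 203.   52. ] rpy [-1.571  0.095  0.296] F [-0.2 -0.2 -2.6] w 9.1
  d xyz [-0.3  5.4 -0. ] rot [-0.    -0.    -0.035]
t 10.4 pos [478.5 203.   52. ] rpy [-1.571  0.095  0.296] F [-0.2 -0.2 -2.6] w 9.1
  d xyz [-0.7  9.7 -0. ] rot [-0.    -0.    -0.065]
t 10.4 pos [478.5 203.   52. ] rpy [-1.571  0.095  0.296] F [-0.2 -0.2 -2.6] w 9.1
  d xyz [-0.8 12.2 -0. ] rot [-0.   -0.   -0.08]
t 10.4 pos [478.5 203.   52. ] rpy [-1.571  0.095  0.296] F [-0.2 -0.2 -2.6] w 9.1
  d xyz [-0.9 13.5 -0. ] rot [-0.   -0.   -0.09]
```

View pics/s12.png

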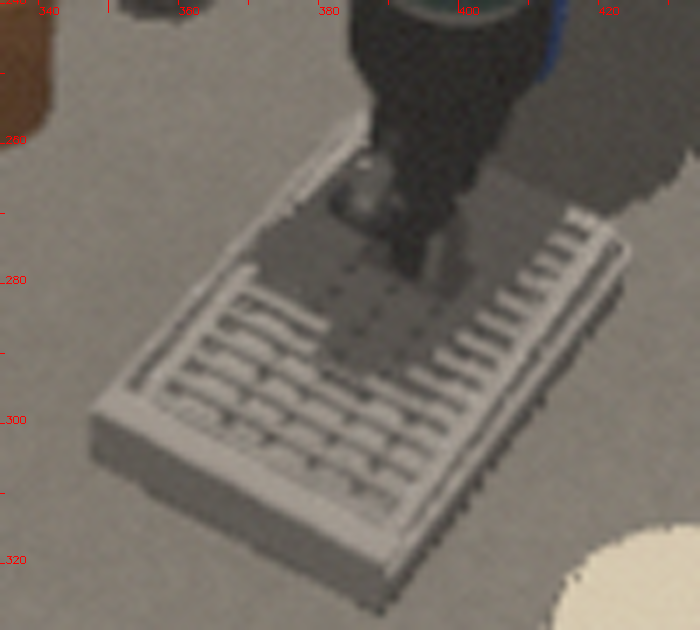

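View pics/t12.png

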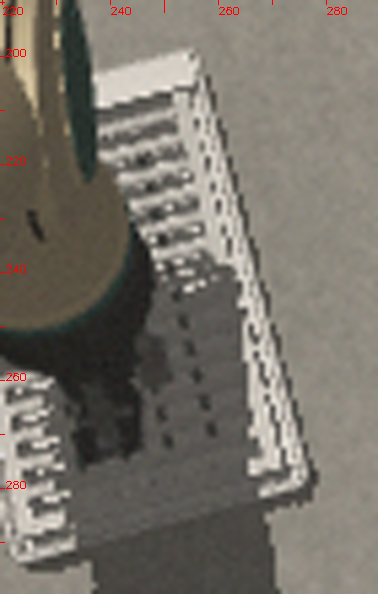

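```bash
python3 -m jog '[{"x":-0.2,"y":3,"z":0,"ax":0,"ay":0,"az":-0.018,"grip":0},{"x":-0.3,"y":5.8,"z":0,"ax":0,"ay":0,"az":-0.035,"grip":0},{"x":-0.5,"y":8,"z":0,"ax":0,"ay":0,"az":-0.052,"grip":0},{"x":-0.7,"y":10,"z":0,"ax":0,"ay":0,"az":-0.065,"grip":0},{"x":-0.7,"y":10,"z":0,"ax":0,"ay":0,"az":-0.065,"grip":0}]'
python3 - <<'E'
from h import *
T=np.array([510.5,210])
get_image("top")
for a in((97,17,.03),(97,16.5,.015),(97,16,.0)): delta(*gridT(a[0],a[1],a[2],2.6,tr=T))
E
```

```text
clock: 10.9
eef_pos: [476.3, 202.3, 41.8]
tool_rot: [-1.571, 0.031, 0.296]
force: [-0.8, 0.1, -3.6]
width: 8.9
t 10.95 pos [476.6 202.4  42. ] rpy [-1.571  0.031  0.295] F [ 0.2  0.5 -2.4] w 9.3
  d xyz [ 0.3 -0.5 -0. ] rot [-0.    -0.001 -0.001]
t 10.95 pos [476.6 202.4  42. ] rpy [-1.571  0.031  0.295] F [ 0.2  0.5 -2.4] w 9.3
  d xyz [ 0.  2. -0.] rot [-0.    -0.001 -0.016]
t 10.95 pos [476.6 202.4  42. ] rpy [-1.571  0.031  0.295] F [ 0.2  0.5 -2.4] w 9.3
  d xyz [-0.2  4.5 -0. ] rot [-0.    -0.001 -0.031]
```

```bash
python3 -m jog '[{"x":-0.1,"y":1.5,"z":0,"ax":0,"ay":0,"az":-0.012,"grip":0},{"x":-0.2,"y":3,"z":0,"ax":0,"ay":0,"az":-0.022,"grip":0},{"x":-0.2,"y":4,"z":0,"ax":0,"ay":0,"az":-0.03,"grip":0},{"x":-0.2,"y":4,"z":0,"ax":0,"ay":0,"az":-0.03,"grip":0}]'
python3 - <<'E'
from h import *
T=np.array([510.5,210])
get_image("top")
for a in((97,16,.0),): delta(*gridT(a[0],a[1],a[2],2.6,tr=T))
E
```

```text
clock: 11.35
eef_pos: [475.9, 202.2, 37.8]
tool_rot: [-1.571, 0.001, 0.296]
force: [0.3, -0.1, -3.5]
width: 9.1
t 11.4 pos [476.1 202.2  37.9] rpy [-1.571e+00  1.000e-03  2.960e-01] F [ 0.7  0.2 -3.2] w 9.2
  d xyz [ 0.2  0.4 -0. ] rot [-0.    -0.    -0.001]
```

```bash
python3 -m jog '[{"x":0,"y":0.5,"z":0,"ax":0,"ay":0,"az":0,"grip":0},{"x":0,"y":1,"z":0,"ax":0,"ay":0,"az":0,"grip":0},{"x":0,"y":1,"z":0,"ax":0,"ay":0,"az":0,"grip":0}]'
python3 - <<'E'
from h import *
T=np.array([510.5,210])
s=get_image("scene");t=get_image("top")
delta(*gridT(97,16,0,2.6,tr=T))
crop(s,"s13.png",335,240,435,330,7)
crop(t,"t13.png",220,190,290,300,5.4)
E
```

```text
clock: 11.7
eef_pos: [476.4, 202.3, 37.5]
tool_rot: [-1.57, 0.0, 0.295]
force: [-1.9, -0.1, 4.3]
width: 9.2
t 11.8 pos [476.5 202.3  37.5] rpy [-1.57   0.     0.295] F [-2.1 -0.8  5.3] w 9.1
  d xyz [-0.2 -0.  -0. ] rot [-0.    -0.001 -0.   ]
```

View pics/s13.png

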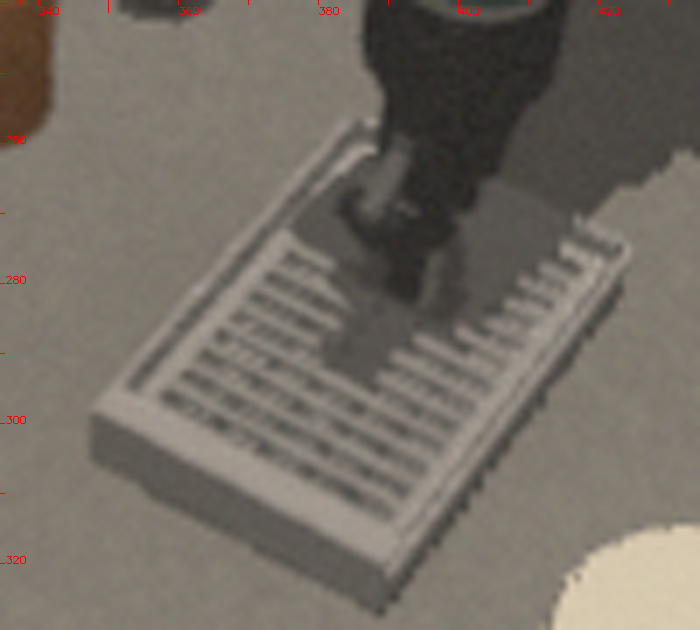

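View pics/t13.png

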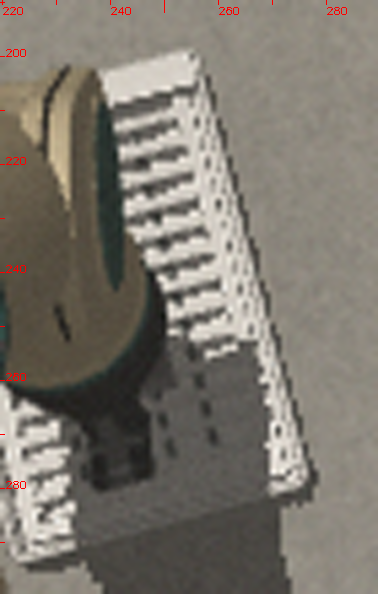

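```bash
python3 -m jog '[{"x":0,"y":0,"z":0,"ax":0,"ay":0,"az":0,"grip":12},{"x":0,"y":0,"z":0,"ax":0,"ay":0,"az":0,"grip":20},{"x":0,"y":0,"z":0,"ax":0,"ay":0,"az":0,"grip":35},{"x":0,"y":0,"z":0,"ax":0,"ay":0,"az":0,"grip":35},{"x":0,"y":0,"z":0,"ax":0,"ay":0,"az":0,"grip":35}]';python3 -m jog '[{"x":0,"y":-10,"z":0,"ax":0,"ay":0,"az":0,"grip":35},{"x":0,"y":-40,"z":0,"ax":0,"ay":0,"az":0,"grip":35},{"x":0,"y":-90,"z":0,"ax":0,"ay":0,"az":0,"grip":45},{"x":0,"y":-140,"z":0,"ax":0,"ay":0,"az":0,"grip":50},{"x":0,"y":-190,"z":0,"ax":0,"ay":0,"az":0,"grip":50}]'
python3 - <<'E'
from h import *
s=get_image("scene")
crop(s,"s14.png",335,240,435,330,7)
delta([537.5-60,-5.5+60,240],tool(.05))
delta([537.5,-5.5,210],tool(.0))
E
```

```text
clock: 12.3
eef_pos: [476.4, 202.3, 36.9]
tool_rot: [-1.571, 0.0, 0.296]
force: [-0.6, -0.0, -0.4]
width: 34.8
clock: 12.8
eef_pos: [476.0, 202.0, 229.5]
tool_rot: [-1.571, 0.001, 0.295]
force: [0.8, 0.7, -0.3]
width: 50.1
t 12.85 pos [480.4 203.2 237. ] rpy [-1.568 -0.013  0.294] F [2.8 0.4 5.8] w 50.5
  d xyz [ -45.9   -3.9 -141.5] rot [-0.004  0.244  0.012]
t 12.85 pos [480.4 203.2 237. ] rpy [-1.568 -0.013  0.294] F [2.8 0.4 5.8] w 50.5
  d xyz [  -6.3   26.4 -216.4] rot [-0.004  0.294  0.012]
```

View pics/s14.png

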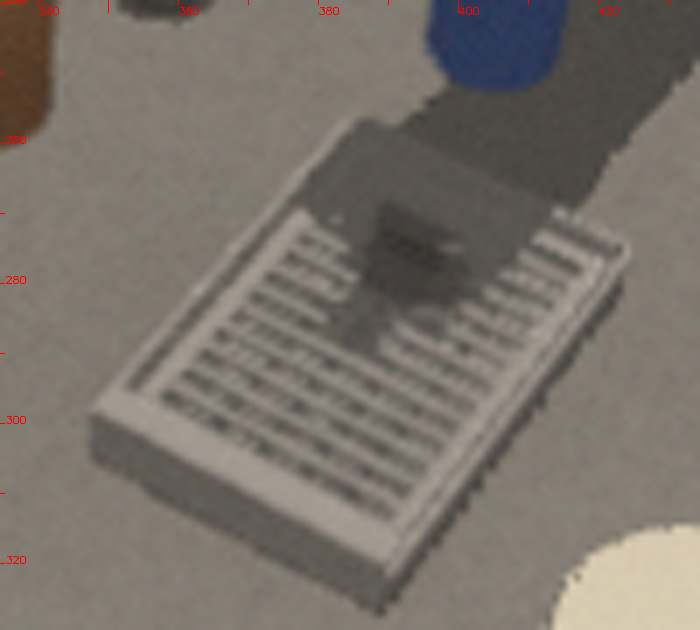

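```bash
python3 -m jog '[{"x":-1,"y":0,"z":-40,"ax":0,"ay":0.06,"az":0,"grip":55},{"x":-3,"y":5,"z":-85,"ax":0,"ay":0.12,"az":0,"grip":55},{"x":-4,"y":10,"z":-130,"ax":0,"ay":0.18,"az":0,"grip":55},{"x":-5,"y":15,"z":-175,"ax":0,"ay":0.24,"az":0,"grip":55},{"x":-6,"y":20,"z":-210,"ax":0,"ay":0.295,"az":0,"grip":55}]';python3 - <<'E'
from h import *
s=get_image("scene");t=get_image("top")
s=get_image("scene");t=get_image("top")
crop(s,"s15.png",290,130,390,270,4.2)
crop(t,"t15.png",190,190,290,300,5.4)
delta([537.5,-5.5,122],tool(.0))
E
```

```text
clock: 13.35
eef_pos: [532.2, -3.4, 207.7]
tool_rot: [-1.572, -0.001, -0.004]
force: [-0.1, -0.0, 0.5]
width: 54.8
t 13.55 pos [531.6  -0.9 207.2] rpy [-1.57e+00  1.00e-03 -1.00e-03] F [-0.5  0.6 -1.3] w 54.8
  d xyz [ 6.  85.2 -4.6] rot [-0.    -0.001 -0.001]
```

View pics/s15.png

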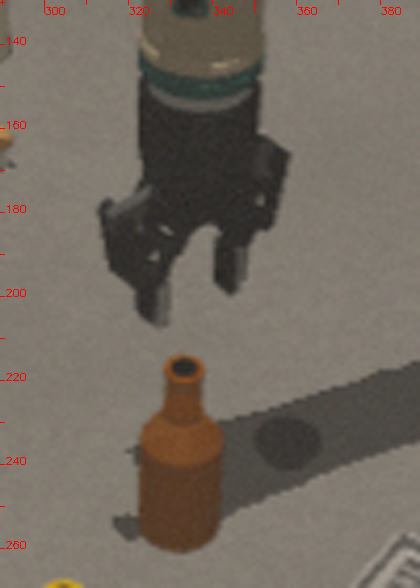

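View pics/t15.png

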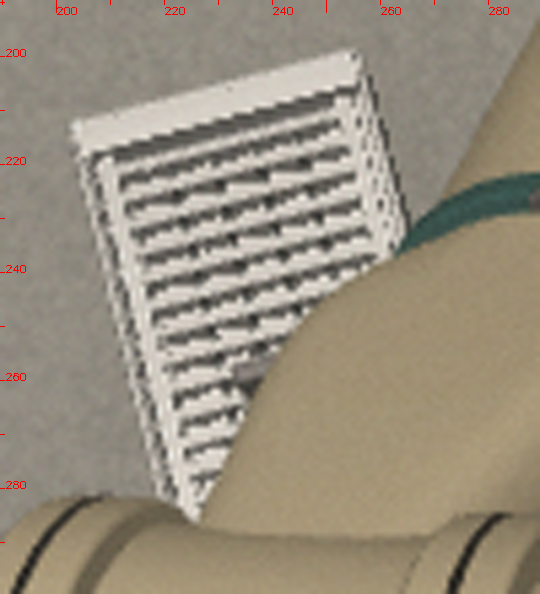

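```bash
python3 -m jog '[{"x":6,"y":10,"z":-4.6,"ax":0,"ay":0,"az":0,"grip":55},{"x":6,"y":25,"z":-4.6,"ax":0,"ay":0,"az":0,"grip":55},{"x":6,"y":30,"z":-4.6,"ax":0,"ay":0,"az":0,"grip":55},{"x":6,"y":30,"z":-4.6,"ax":0,"ay":0,"az":0,"grip":55}]';python3 - <<'E'
from h import *
s=get_image("scene")
crop(s,"s16.png",290,160,390,270,5)
delta([537.5,-5.5,122],tool(.0))
E
```

```text
clock: 13.95
eef_pos: [537.1, -3.7, 176.0]
tool_rot: [-1.57, 0.003, 0.003]
force: [0.4, -0.3, -0.3]
width: 54.7
t 14.0 pos [537.6  -4.1 176.6] rpy [-1.571e+00  1.000e-03  2.000e-03] F [-0.4  0.3  0.6] w 54.6
  d xyz [-0.  54.6 -1.5] rot [-0.     0.002 -0.001]
```

View pics/s16.png

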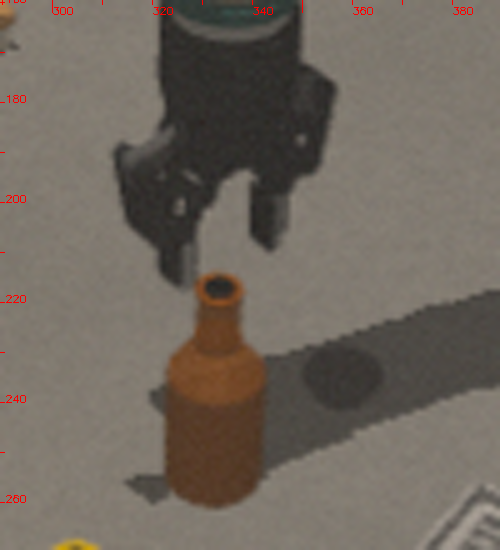

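```bash
python3 -m jog '[{"x":0,"y":12,"z":-1.5,"ax":0,"ay":0.002,"az":0,"grip":55},{"x":0,"y":30,"z":-1.5,"ax":0,"ay":0.002,"az":0,"grip":55},{"x":0,"y":46,"z":-1.5,"ax":0,"ay":0.002,"az":0,"grip":55},{"x":0,"y":54,"z":-1.5,"ax":0,"ay":0.002,"az":0,"grip":55},{"x":0,"y":54,"z":-1.5,"ax":0,"ay":0.002,"az":0,"grip":50}]';python3 - <<'E'
from h import *
s=get_image("scene")
crop(s,"s17.png",290,160,390,270,5)
delta([537.5,-5.5,122],tool(.0))
E
```

```text
clock: 14.5
eef_pos: [537.1, -6.4, 121.9]
tool_rot: [-1.571, 0.003, -0.002]
force: [-0.4, -0.5, 0.8]
width: 49.9
t 14.55 pos [537.6  -6.5 122.6] rpy [-1.571e+00  1.000e-03 -2.000e-03] F [ 0.2 -1.3  0.1] w 50.0
  d xyz [-0.1  0.6  1. ] rot [ 0.    -0.002 -0.001]
```

View pics/s17.png

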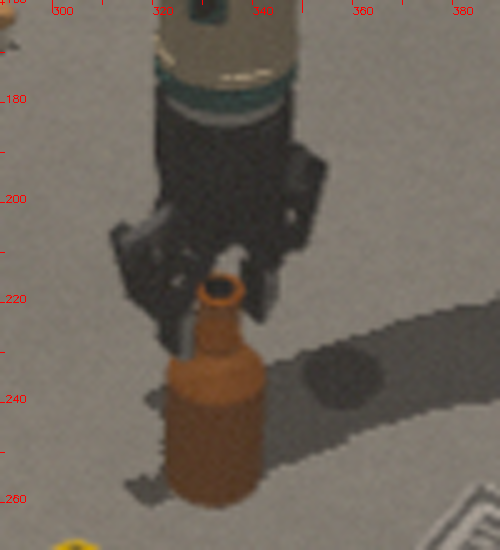

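```bash
python3 -m jog '[{"x":0,"y":0,"z":0.8,"ax":0,"ay":0,"az":0,"grip":38},{"x":0,"y":0,"z":0.8,"ax":0,"ay":0,"az":0,"grip":33},{"x":0,"y":0,"z":0.8,"ax":0,"ay":0,"az":0,"grip":30},{"x":0,"y":0,"z":0.8,"ax":0,"ay":0,"az":0,"grip":27},{"x":0,"y":0,"z":0.8,"ax":0,"ay":0,"az":0,"grip":24}]';python3 -m jog '[{"x":0,"y":0,"z":0,"ax":0,"ay":0,"az":0,"grip":10},{"x":0,"y":0,"z":0,"ax":0,"ay":0,"az":0,"grip":10},{"x":0,"y":0,"z":0,"ax":0,"ay":0,"az":0,"grip":10}]';python3 - <<'E'
from h import *
delta([537.5,-5.5,122],tool(.0))
E
```

```text
clock: 15.05
eef_pos: [537.7, -5.6, 123.5]
tool_rot: [-1.571, 0.001, -0.002]
force: [-1.7, -0.1, 4.6]
width: 25.2
clock: 15.35
eef_pos: [537.7, -5.6, 123.5]
tool_rot: [-1.57, 0.0, -0.002]
force: [-1.1, 0.7, 4.8]
width: 24.4
t 15.35 pos [537.7  -5.6 123.5] rpy [-1.57   0.    -0.002] F [-1.1  0.7  4.8] w 24.4
  d xyz [-0.2  1.5  0.1] rot [-0.    -0.002 -0.   ]
```

```bash
python3 -m jog '[{"x":0,"y":-5,"z":0,"ax":0,"ay":0,"az":0,"grip":10},{"x":0,"y":-22,"z":0,"ax":0,"ay":0,"az":0,"grip":10},{"x":0,"y":-50,"z":0,"ax":0,"ay":0,"az":0,"grip":10},{"x":0,"y":-80,"z":0,"ax":0,"ay":0,"az":0,"grip":10},{"x":0,"y":-100,"z":0,"ax":0,"ay":0,"az":0,"grip":10}]';python3 - <<'E'
from h import *
get_image("top");s=get_image("scene")
crop(s,"s18.png",290,130,390,270,4.2)
tgt=Ro.from_euler('z',TY).apply([27,0,0])+[510.5,210,0]; print(tgt)
delta([tgt[0],tgt[1],225],tool(.296))
E
```

```text
clock: 15.85
eef_pos: [538.3, -5.8, 224.8]
tool_rot: [-1.571, -0.001, -0.002]
force: [0.3, -0.7, -2.0]
width: 24.6
[536.32579495 217.87580568   0.        ]
t 15.95 pos [539.7  -5.8 225.5] rpy [-1.571e+00 -5.000e-03 -1.000e-03] F [ 1.  -0.9 -3.2] w 24.6
  d xyz [ -3.6   0.5 223.7] rot [ 0.001 -0.297  0.005]
```

View pics/s18.png

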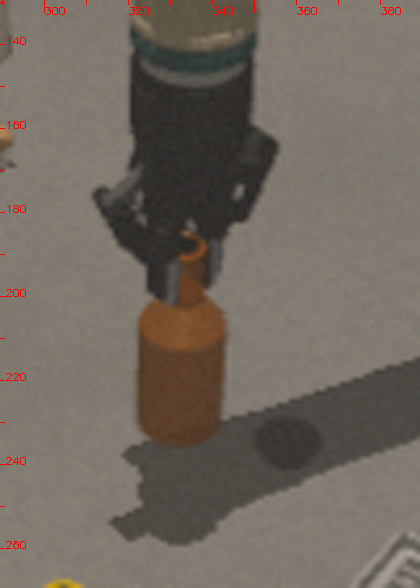

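```bash
python3 -m jog '[{"x":0,"y":0,"z":12,"ax":0,"ay":-0.02,"az":0,"grip":10},{"x":-1,"y":0,"z":35,"ax":0,"ay":-0.06,"az":0,"grip":10},{"x":-1,"y":0,"z":65,"ax":0,"ay":-0.1,"az":0,"grip":10},{"x":-2,"y":0,"z":100,"ax":0,"ay":-0.15,"az":0,"grip":10},{"x":-2,"y":0,"z":135,"ax":0,"ay":-0.2,"az":0,"grip":10}]';python3 -m jog '[{"x":6,"y":0,"z":30,"ax":0,"ay":-0.03,"az":0,"grip":10},{"x":12,"y":0,"z":58,"ax":0,"ay":-0.06,"az":0,"grip":10},{"x":16,"y":0,"z":78,"ax":0,"ay":-0.09,"az":0,"grip":10},{"x":18,"y":0,"z":86,"ax":0,"ay":-0.097,"az":0,"grip":10},{"x":18,"y":0,"z":86,"ax":0,"ay":-0.097,"az":0,"grip":10}]';python3 - <<'E'
from h import *
get_image("top");s=get_image("scene")
crop(s,"s19.png",330,180,440,330,4)
tgt=[536.3,217.9]
delta([tgt[0],tgt[1],123.5+22+12],tool(.296))
st=read_state()
E
```

```text
clock: 16.45
eef_pos: [534.4, 131.5, 221.1]
tool_rot: [-1.57, 0.004, 0.202]
force: [0.9, 0.0, -1.7]
width: 24.6
clock: 16.95
eef_pos: [536.1, 218.2, 222.0]
tool_rot: [-1.571, 0.002, 0.298]
force: [-0.5, -0.6, -2.0]
width: 24.7
t 17.05 pos [536.7 215.4 222.6] rpy [-1.572  0.002  0.294] F [ 0.5 -0.  -2. ] w 24.7
  d xyz [ 0.4 65.1  2.6] rot [ 0.001 -0.002 -0.002]
```

View pics/s19.png

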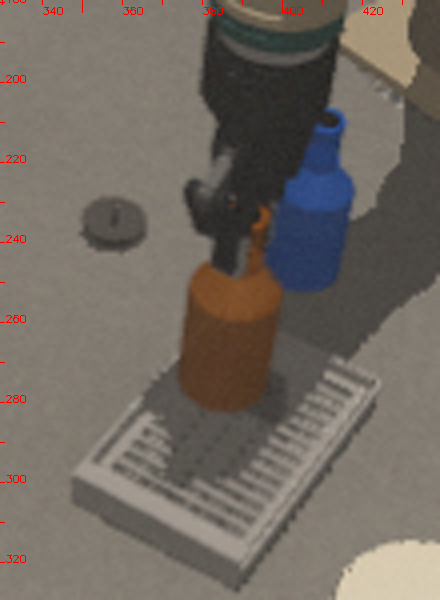

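```bash
python3 -m jog '[{"x":0,"y":10,"z":1,"ax":0,"ay":0,"az":0,"grip":10},{"x":0,"y":28,"z":2,"ax":0,"ay":0,"az":0,"grip":10},{"x":0,"y":46,"z":2,"ax":0,"ay":0,"az":0,"grip":10},{"x":0,"y":60,"z":2,"ax":0,"ay":0,"az":0,"grip":10},{"x":0,"y":65,"z":2,"ax":0,"ay":0,"az":0,"grip":10}]';python3 - <<'E'
from h import *
get_image("top");s=get_image("scene")
crop(s,"s20.png",330,220,440,330,5)
delta([536.3,217.9,123.5+22+3],tool(.296))
E
```

```text
clock: 17.55
eef_pos: [535.2, 217.8, 156.1]
tool_rot: [-1.571, 0.004, 0.294]
force: [-0.6, -0.3, -1.0]
width: 24.5
t 17.65 pos [535.8 218.4 157.1] rpy [-1.571  0.002  0.295] F [-0.7  0.7 -2.1] w 24.7
  d xyz [ 0.4  8.6 -0.6] rot [ 0.    -0.001 -0.002]
```

View pics/s20.png

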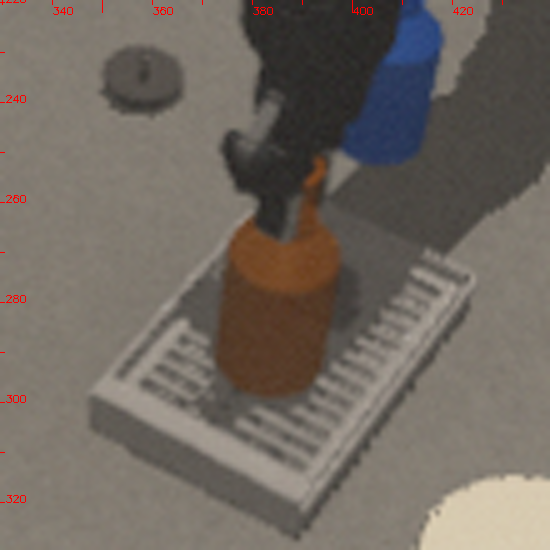

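```bash
python3 -m jog '[{"x":0,"y":3,"z":0,"ax":0,"ay":0,"az":0,"grip":10},{"x":0,"y":6,"z":0,"ax":0,"ay":0,"az":0,"grip":10},{"x":0,"y":8,"z":0,"ax":0,"ay":0,"az":0,"grip":10},{"x":0,"y":9,"z":0,"ax":0,"ay":0,"az":0,"grip":10},{"x":0,"y":9,"z":0,"ax":0,"ay":0,"az":0,"grip":10}]';python3 -m jog '[{"x":0,"y":0.7,"z":0,"ax":0,"ay":0,"az":0,"grip":10},{"x":0,"y":1.4,"z":0,"ax":0,"ay":0,"az":0,"grip":10},{"x":0,"y":2,"z":0,"ax":0,"ay":0,"az":0,"grip":10},{"x":0,"y":2,"z":0,"ax":0,"ay":0,"az":0,"grip":10}]'
```

```text
clock: 18.15
eef_pos: [536.1, 219.2, 148.9]
tool_rot: [-1.571, 0.001, 0.296]
force: [0.2, -0.9, -1.5]
width: 24.6
clock: 18.55
eef_pos: [536.0, 219.2, 146.8]
tool_rot: [-1.571, 0.001, 0.296]
force: [-0.5, 0.5, -2.7]
width: 24.4
```

```bash
python3 -m jog '[{"x":0,"y":0.5,"z":0,"ax":0,"ay":0,"az":0,"grip":10},{"x":0,"y":1,"z":0,"ax":0,"ay":0,"az":0,"grip":10},{"x":0,"y":1,"z":0,"ax":0,"ay":0,"az":0,"grip":10}]'; python3 -m jog '[{"x":0,"y":0.5,"z":0,"ax":0,"ay":0,"az":0,"grip":10},{"x":0,"y":0.5,"z":0,"ax":0,"ay":0,"az":0,"grip":10}]'
```

```text
clock: 18.85
eef_pos: [536.1, 219.1, 145.9]
tool_rot: [-1.571, 0.001, 0.296]
force: [0.0, -0.1, -2.1]
width: 24.9
clock: 19.05
eef_pos: [536.2, 219.2, 145.6]
tool_rot: [-1.571, 0.0, 0.296]
force: [-0.4, -0.4, -0.8]
width: 24.8
```

```bash
python3 -m jog '[{"x":0,"y":0.5,"z":0,"ax":0,"ay":0,"az":0,"grip":10},{"x":0,"y":0.5,"z":0,"ax":0,"ay":0,"az":0,"grip":10},{"x":0,"y":0.5,"z":0,"ax":0,"ay":0,"az":0,"grip":10}]'
python3 - <<'E'
from h import *
s=get_image("scene")
crop(s,"s21.png",330,220,440,330,5)
E
```

```text
clock: 19.35
eef_pos: [536.2, 219.2, 145.5]
tool_rot: [-1.57, 0.0, 0.296]
force: [-1.9, -1.1, 5.3]
width: 24.7
```

View pics/s21.png

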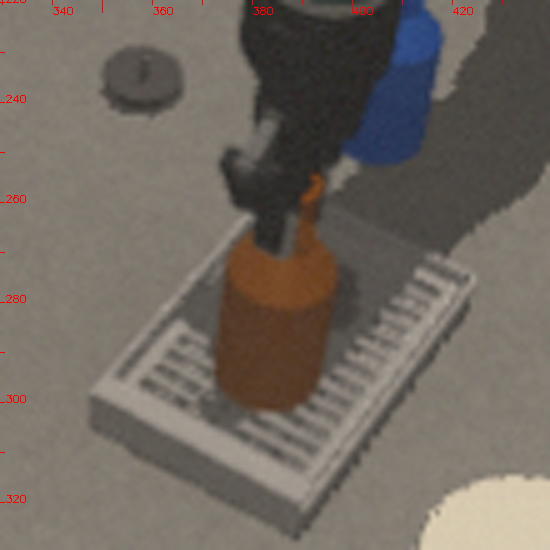

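```bash
python3 -m jog '[{"x":0,"y":0,"z":0,"ax":0,"ay":0,"az":0,"grip":27},{"x":0,"y":0,"z":0,"ax":0,"ay":0,"az":0,"grip":30},{"x":0,"y":0,"z":0,"ax":0,"ay":0,"az":0,"grip":38},{"x":0,"y":0,"z":0,"ax":0,"ay":0,"az":0,"grip":50},{"x":0,"y":0,"z":0,"ax":0,"ay":0,"az":0,"grip":55}]'
python3 - <<'E'
from h import *
s=get_image("scene")
crop(s,"s22.png",330,220,440,330,5)
print(read_state()["force"],read_state()["width"])
E
```

```text
clock: 19.9
eef_pos: [536.1, 219.2, 144.8]
tool_rot: [-1.571, 0.001, 0.296]
force: [0.5, 0.7, 0.8]
width: 55.1
[ 0.26465043 -0.65597299 -0.05640752] 55.05859916745011
```

View pics/s22.png

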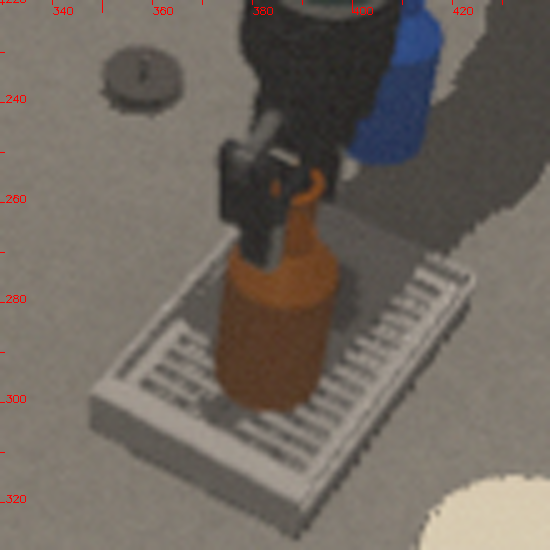

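Released, and the bottle stays upright. I'll retreat straight up, then move sideways to clear the camera views.

```bash
python3 -m jog '[{"x":0,"y":-8,"z":0,"ax":0,"ay":0,"az":0,"grip":55},{"x":0,"y":-30,"z":0,"ax":0,"ay":0,"az":0,"grip":55},{"x":0,"y":-65,"z":0,"ax":0,"ay":0,"az":0,"grip":55},{"x":0,"y":-105,"z":0,"ax":0,"ay":0,"az":0,"grip":55},{"x":0,"y":-115,"z":0,"ax":0,"ay":0,"az":0,"grip":55}]';python3 -m jog '[{"x":0,"y":0,"z":-30,"ax":0,"ay":0,"az":0,"grip":55},{"x":0,"y":0,"z":-75,"ax":0,"ay":0,"az":0,"grip":55},{"x":0,"y":0,"z":-120,"ax":0,"ay":0,"az":0,"grip":55},{"x":0,"y":0,"z":-165,"ax":0,"ay":0.1,"az":0,"grip":55},{"x":0,"y":0,"z":-210,"ax":0,"ay":0.2,"az":0,"grip":55}]';python3 -m jog '[{"x":-10,"y":0,"z":-40,"ax":0,"ay":0.05,"az":0,"grip":55},{"x":-20,"y":0,"z":-80,"ax":0,"ay":0.1,"az":0,"grip":55},{"x":-40,"y":0,"z":-125,"ax":0,"ay":0.2,"az":0,"grip":55},{"x":-50,"y":0,"z":-160,"ax":0,"ay":0.3,"az":0,"grip":55},{"x":-50,"y":0,"z":-160,"ax":0,"ay":0.3,"az":0,"grip":55}]'
python3 - <<'E'
from h import *
t=get_image("top");s=get_image("scene")
cv2.imwrite("pics/scene_end.png",s["color"][...,::-1]);cv2.imwrite("pics/top_end.png",t["color"][...,::-1])
crop(t,"t23.png",190,190,290,300,5.4)
crop(s,"s23.png",335,230,435,330,6)
E
```

```text
clock: 20.45
eef_pos: [538.7, 219.6, 264.8]
tool_rot: [-1.57, -0.008, 0.295]
force: [-0.1, 0.1, -0.7]
width: 55.1
clock: 20.95
eef_pos: [597.4, 16.6, 260.0]
tool_rot: [-1.57, 0.001, 0.092]
force: [-0.6, 0.4, -0.1]
width: 55.1
clock: 21.45
eef_pos: [560.4, -153.2, 260.6]
tool_rot: [-1.576, 0.0, -0.216]
force: [-0.3, -0.7, -0.3]
width: 55.0
```

View pics/t23.png

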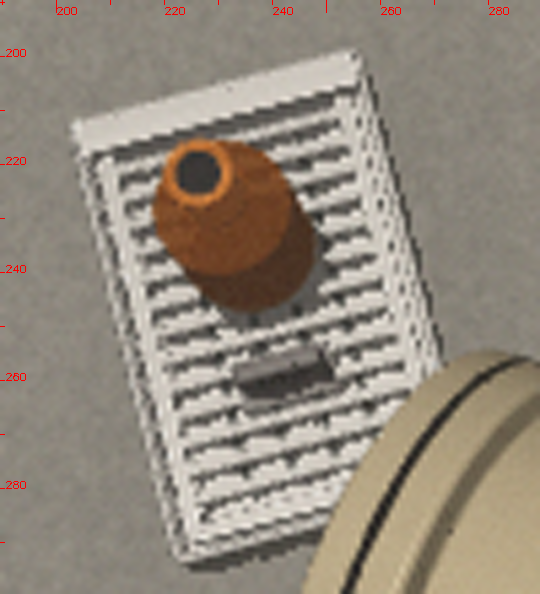

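View pics/s23.png

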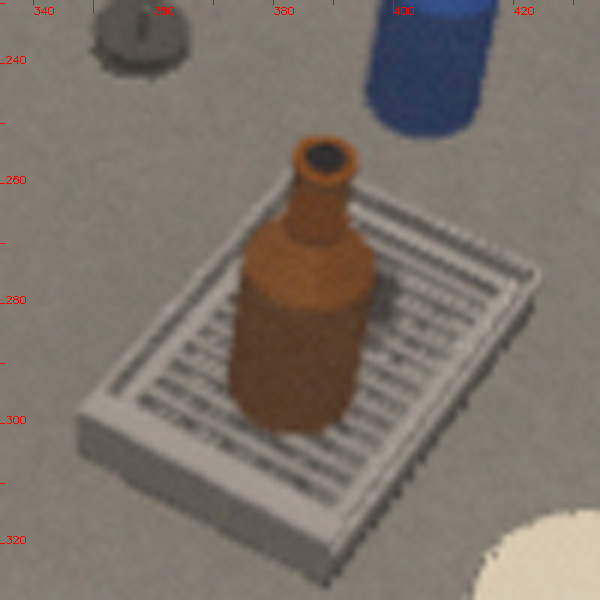

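View pics/scene_end.png

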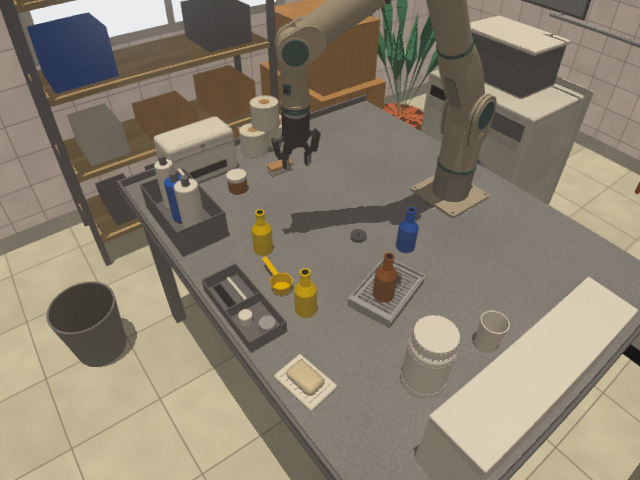

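View pics/top_end.png

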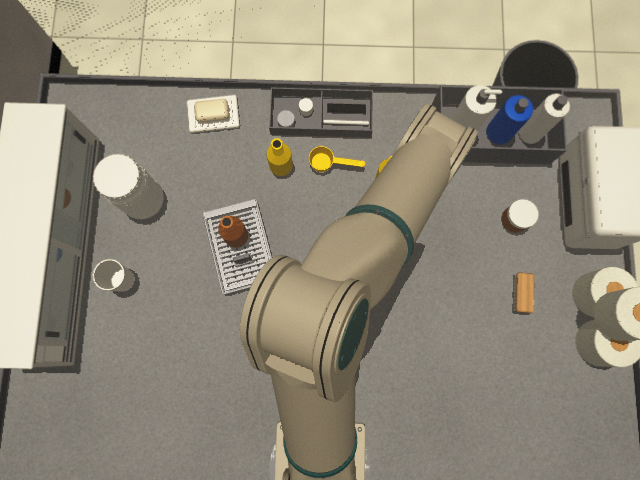

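Run:
```python
from h import *
t=get_image("top");s=get_image("scene")
P,e=tri(t,(226,221.4),s,(388.7,255.7)); print("mouth",P,e)
Rt=Ro.from_euler('z',TY)
print("in tray",Rt.inv().apply(P-[510.5,210,0]))
print("prof k",np.arange(-6,6.1,.5).tolist())
G={k:Rt.apply(v)+[510.5,210,0] for k,v in dict(BL=(97,60,22),BR=(97,-60,22),FR=(-97,-60,22),FL=(-97,60,22)).items()}
for i,n,a,b,lo,hi in((t,"top","FL","BL",.1,.85),(t,"top","BR","FR",.15,.6),(t,"top","FR","FL",.6,.95),(s,"scene","FR","FL",.3,.9),(s,"scene","FL","BL",.1,.8),(s,"scene","BR","FR",.2,.7)):
    k,v,nn=prof(i,G[a],G[b],lo,hi); print(n,a,b,np.round(nn,2),v.astype(int).tolist())
# overlay
ov=[]
for i,x0,y0 in((t,190,190),(s,335,230)):
    im=cv2.resize(i["color"][y0:y0+110,x0:x0+100,::-1],None,fx=5,fy=5,interpolation=cv2.INTER_CUBIC)
    q=(proj(i,np.array(list(G.values())))-[x0,y0]+.5)*5
    cv2.polylines(im,[np.int32(q*16)],True,(0,0,255),1,cv2.LINE_AA,4); ov.append(im[:,:390])
cv2.imwrite("pics/ov.png",np.hstack(ov))
```

```text
mouth [535.92196101 219.70646728 172.44004253] 1.802246291534793
in tray [ 27.14772602   1.86884477 172.44004253]
prof k [-6.0, -5.5, -5.0, -4.5, -4.0, -3.5, -3.0, -2.5, -2.0, -1.5, -1.0, -0.5, 0.0, 0.5, 1.0, 1.5, 2.0, 2.5, 3.0, 3.5, 4.0, 4.5, 5.0, 5.5, 6.0]
top FL BL [ 0.97 -0.24] [132, 132, 131, 130, 140, 163, 167, 153, 137, 120, 121, 152, 184, 197, 196, 196, 197, 189, 166, 152, 151, 151, 162, 173, 171]
top BR FR [-0.97  0.25] [128, 128, 127, 116, 91, 96, 132, 165, 170, 170, 187, 189, 175, 168, 190, 197, 196, 198, 195, 181, 167, 177, 169, 167, 166]
top FR FL [-0.26 -0.96] [97, 79, 74, 72, 73, 93, 134, 163, 170, 159, 137, 119, 147, 186, 205, 205, 205, 202, 192, 186, 195, 198, 167, 128, 109]
scene FR FL [-0.44  0.9 ] [122, 122, 122, 123, 127, 131, 133, 125, 111, 98, 93, 98, 110, 128, 141, 143, 133, 115, 101, 101, 109, 121, 127, 123, 114]
scene FL BL [-0.8  -0.61] [121, 120, 117, 106, 90, 81, 85, 96, 113, 129, 134, 131, 132, 140, 147, 149, 146, 140, 132, 127, 123, 120, 120, 121, 123]
scene BR FR [0.75 0.66] [119, 118, 119, 122, 128, 134, 133, 123, 109, 100, 101, 113, 130, 142, 147, 146, 140, 128, 114, 104, 102, 104, 103, 103, 103]
```

View pics/ov.png

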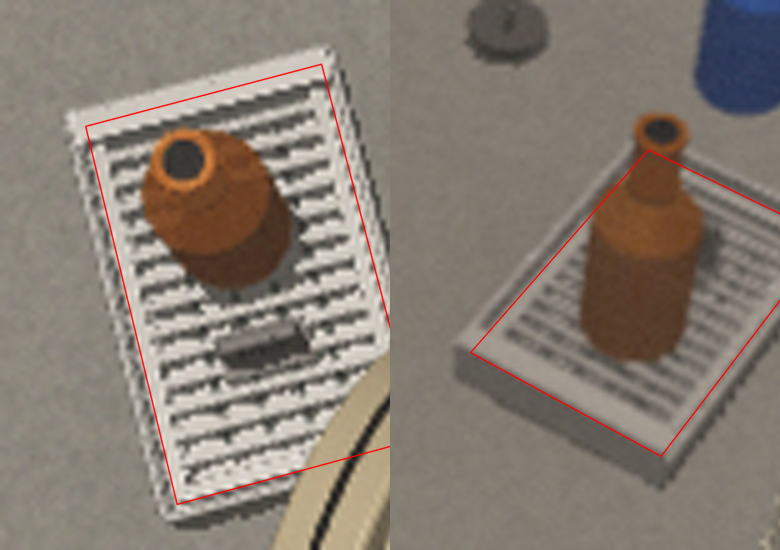

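Run:
```python
from h import *
s=read_state(); print(s["clock"],np.abs(s["qd"]).max(),s["force"])
print(finish_job())
```

```text
21.65 0.014939865575153866 [0.61093047 0.13536002 0.64321281]
the job is handed in; nothing more can be done
None
```

The grid is back in the tray with its back edge under the lip, and the amber bottle stands upright on it. I handed the job in at 21.65 s of the 59 s allowed; it gave no verdict.

**How it went:** I gripped the grid by its tab and tilted it about 0.2 rad with the back edge low. I slid the back edge about 10 mm under the lip and swung the front down. It touched the steps at the expected height with about 5 N. I then gripped the bottle by the neck, lowered it onto the grid between tab and lip until about 5 N of contact, and opened the fingers slowly.

**Last checks:**
- **Grid:** In both cameras its visible edges lie within about 0.7 px (1–1.5 mm) of the computed seated pose. The front edge is down to within about 1 mm.
- **Bottle:** The mouth measures at (535.9, 219.7, 172.4) mm, against an expected height of 171 mm. That puts it 27 mm lengthways and 2 mm sideways from the tray's centre, above where it was released, so it stands upright.
- **Other things:** In the final pictures none of them appears to have moved, and the arm stood clear of everything.

**Where the checks disagreed:** The two cameras differed by 1–2 mm on the grid's sideways position, on opposite sides of centre. I used the mean, which is close to zero. The two lines of sight to the bottle's mouth miss each other by 1.8 mm, about the calibration error. The back edge under the lip can't be seen; I infer it from the arm's position and the visible edges.

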